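Change over the proof press drive

ROBOT

A 7-joint arm with a two-finger parallel gripper is mounted at the origin on the work surface. World frame = base frame: x ahead of the robot, y to its left, z up, the work surface at z = 0. Lengths are in m, angles in rad, forces in N, time in s.
With the tool pointing down it reaches from about 0.35 to 0.9 m from the base axis. Payload 19.9 kg.
Tool frame: the origin (TCP) lies on the mounting face of the last link; the fingertips stand 173 mm ahead of it and the grasp point (between the pads) lies 155 mm ahead of it; z points along the fingers, y is the direction in which the jaws open and shut (so a half turn about z gives the same grasp; the last joint's range is limited). The gripper opens to 85 mm and grips with 20 to 120 N. Pads are 22 mm wide; open, the fingers measure 114 mm over their backs; the gripper's body (76 mm by 85 mm) begins 54 mm behind the grasp point. The pads swing forward as they close: fully open they stand 13 mm farther back than shut.
Start: joints at [-1.256, 0.417, -0.01, 1.614, 0.005, 1.111, -0.053], TCP at [0.218, 0.586, 0.405] pointing down, gripper open.
Joint ranges: [-2.81, 2.81], [-0.39, 2.02], [-1.27, 1.25], [0.06, 2.57], [-1.19, 4.33], [0.19, 2], [-2.82, 2.82]. Speed limits (rad/s): [1.89, 1.89, 2.39, 2.39, 3.01, 3.01, 3.01].

INTERFACE

Orientations are given as a rotation vector (axis times angle).
In Python, from plant import manip gives the robot as it stands.
- The arm moves only by the tool apply_moves, never from a script. Its argument "targets" is a list of rows, each a list of 3 entries, a list of its own where there are three numbers: the shift along the tool's x, y, z in m, then the turn, a rotation vector about the tool's x, y, z in rad, then the opening in per cent of the stroke, from 0 (shut) to 100 (fully open). In form: [[[x, y, z], [rx, ry, rz], jaw], ...]. A call has 1 to 10 rows; each row shifts and turns the commanded pose from where the row before left it, along the tool's axes as they then stand; what a row does not reach is not made up. A row lasts 1/12 s, in which the tool goes at most 41.7 mm and 7.16 degrees, less where a joint would pass 70% of its speed; a pose out of reach is approached as far as the arm can. A call with a gripper value outside its range is refused whole. The fingers move at their own pace and stop on an object; "squeeze" is the grip in N (left out, the last holds). Time passes only in rows, so rows that do not move let the fingers close. It gives the time, the measured TCP pose, the force and the opening at its end, in the units of the state.
- manip.get_obs(): the state, without advancing time (a new reading comes with each control period).
- manip.grab_frame(name): name is "side" or "top"; returns a dict with "pixels" (400x640x3 uint8, red, green, blue), "depth" (400x640 float32, m along the optical axis (not along the pixel's ray), 0 where there is no reading), "camera_matrix" (3x3 intrinsics, pixels), "eye" and "attitude" of the camera in the world. Camera axes: x right, y up, looking along -z (the intrinsics and any distortion apply to the point x, -y, -z); pixel columns grow to the right and rows downward; lengths in m; the calibration is good to about 2 mm. A picture is of the moment at which its call begins.
- manip.job_done(): hands the job in, once; it reports no verdict.
The state is a dict: "time_s": time; "joint_positions": joint angles; "qd": joint speeds; "joint_efforts": joint torques, N m; "position": TCP position; "ee_rot": TCP orientation; "wrist_force": force on the tool from outside, world axes, zero at the start; "torque": the same for the moment, N m; "width": opening from 0.0 (shut) to 1.0 (fully open).
Only numpy, scipy, OpenCV 4.12 (cv2) and the standard library are available. Lean on these libraries where they do the work, as an engineer would, in place of code of your own. Each camera call takes 0.05 s, during which the arm holds its last target.

TASK

Change the proof press over to its other drive at the sloping control box: push the toggle lever to its centre (off) position and let it rest there for at least a second, then, with the lever still off, use the flat screwdriver from the wooden stand to turn the slotted switch a quarter turn clockwise until it clicks home. Then stand the screwdriver back in its hole in the stand, handle collar resting on the plate, and have the lever pushed over to the side opposite to where it began. Touch the slotted switch only with the screwdriver and press and turn it gently, without force, and leave the tub, the mug and the composing stick where they are.

Things in the scene. Friction and masses are not known exactly. Their poses are not given: they have to be found in the camera images.
- switch: Fixed dark bezel ring (40 mm outer, 29 mm inner diameter, 8 mm high) of the slotted rotary switch on the sloping face (160 x 280 mm, tilted 0.4 rad towards the robot) of a grey control box. Origin: on the rotary axis at the box face; z points out of the face along the rotary axis, x up the slope away from the robot, y along the face to the left.
- slot_top (a point): Centre of the top of the round brass head (25 mm diameter) in that ring, 9 mm above the face; axes as switch, they do not turn. A straight slot 3.3 mm wide, 6 mm deep crosses the head. The head is loose on its shaft: the slot lies up to 0.35 rad either way off what mode says, so feel for it; 0.035 N m shifts this play, so a lightly pressed blade swept over it drops in.
- mode (a joint): Angle of the slotted switch's shaft, rad: 0 = start; grows clockwise seen looking onto the face; 1.571 = home, stops just beyond both. Slot along y of switch at 0, along x at 1.571, give or take 0.35 rad of play. An over-centre action resists with 0.08 N m at 0, ever less up to 0.8 rad; past 0.9 it falls home once the blade is out. The blade takes up to 0.8 rad of play before the shaft moves.
- lever_base: Fixed round foot (32 mm diameter, 10 mm high) of the toggle lever, 140 mm to the left (+y) of the slotted switch on the same sloping face. Origin: on the face at the lever's pivot; axes as switch. The steel lever is a round bar, 8 mm thick at the foot, 13 mm at the tip, 52 mm long from this origin; it swings in the y-z plane.
- lever (a joint): Angle of the toggle lever, rad: 0 = centre off (along z of lever_base, midway), +0.45 = leaning to +y (the start), -0.45 = leaning to -y (the other side); end stops at +-0.48. The lever is stiff by friction: a push of about 2 N at the tip moves it, and it stays where it is left.
- driver_mid (a point): Middle of the handle of a 90 g flat screwdriver that stands blade down in the stand; z runs up the screwdriver. Handle: light wood hexagon, 24 mm across flats, 75 mm long (37.5 mm either way; its lowest 4 mm a steel collar, 34 mm diameter); flats face 0, 60 and 120 deg from x. Shaft 7 mm diameter. Blade tip 107.5 mm below this point, 12 mm wide along x, 2 mm thick.
- driver: The same screwdriver; same point and axes as driver_mid.
- stand_hole (a point): Centre of the mouth of the 23 mm through hole in the top plate (80 x 80 x 10 mm, top 78 mm above the table) of the fixed wooden stand (two side walls, base 100 x 100 mm). The screwdriver hangs in the hole by its collar, its handle's middle then 37.5 mm above this point. The shaft has 8 mm of room all round, the blade 5.5 mm: lift it out near the hole's centre, or it catches. z is up.
- tub: Bystander: white open plastic tub of metal type, 120 x 100 x 60 mm, origin under its centre.
- mug: Bystander: white mug, 76 mm diameter, 90 mm high, origin under its centre.
- stick: Bystander: steel composing stick (shallow tray with a line of type), 50 x 180 x 26 mm, origin under its centre, long along its y.
Mind the look-alikes: they are no part of the job. Of the things shaped like the driver, the wooden one is meant.

How it is judged:
On the way, in this order (a step that is already met when the one before it is completed fails the run):
1. the lever rests at centre off for a second, the switch still unturned (value of joint lever between -0.12 and 0.12 rad and value of joint mode below 0.3 rad), for 1 s.
2. the screwdriver's blade is turning the slotted switch, lever still off (value of joint mode between 0.3 and 1.2 rad and contact force between driver and switch above 0.5 N and value of joint lever between -0.12 and 0.12 rad).
3. the slotted switch has clicked home a quarter turn on, lever still off (value of joint mode above 1.42 rad and value of joint lever between -0.12 and 0.12 rad), for 0.1 s.
At the end, for the whole second after the job is handed in: The slotted switch is at a quarter turn (joint mode over 1.42 rad), the lever is over on the other side (below -0.36 rad), and the screwdriver stands still in the stand's hole, within 10 mm of its centre, its middle 32 to 43 mm above the mouth, upright within 0.15 rad (value of joint mode above 1.42 rad and value of joint lever below -0.36 rad and horizontal distance between driver_mid and stand_hole below 0.01 m and z of driver_mid in the frame of stand_hole between 0.032 and 0.043 m and angle between driver_mid's own z axis and vertical below 0.15 rad and linear speed of driver below 0.02 m/s); the robot touches nothing.
It fails at once if the slotted switch is part-turned while the lever is not at centre off (value of joint mode between 0.3 and 1.3 rad and (value of joint lever above 0.2 rad or value of joint lever below -0.2 rad)).
It fails at once if the lever goes over to the other side before the slotted switch is turned (value of joint lever below -0.25 rad and value of joint mode below 1.3 rad).
It fails at once if the fingers or the arm touch the slotted switch (contact force between any of the fingers, the arm and switch above 1 N).
It fails at once if the screwdriver bears on the switch with more than 80 N in all (pressing and twisting) (contact force between driver and switch above 80 N).
It fails at once if a bystander is moved by more than 30 mm (distance of any of tub, mug, stick from where it was at the start of the episode above 0.03 m).
It also fails if it takes over 72 s, if anything falls off the work surface, if the arm or the gripper's body presses on something with over 40 N, if the wrist force passes 120 N, or if a joint passes its speed limit or range.

## Working session

There is one attempt and no reset: what is moved stays moved. The work goes in short steps, Python scripts to look and compute and a tool call to move; the robot and the scene stay as the last step left them, time stands still between calls to the robot, and variables do not carry over. Pictures are saved under pics/ and viewed, and the job is handed in when it is done.

Besides the shell and the picture viewer there is one more tool, called by a JSON object that holds its "fn" and its "kwargs". apply_moves: Moves the arm, as the interface text tells. Its arguments: {"type":"object","properties":{"targets":{"type":"array"},"squeeze":{"type":"number"}},"required":["targets"]}

```bash
ls; mkdir -p pics
cat > h.py <<'E'
import numpy as np, cv2
from scipy.spatial.transform import Rotation as R
from plant import manip
def grab(n,tag):
    f=manip.grab_frame(n); cv2.imwrite(f'pics/{tag}.png',f['pixels'][...,::-1]); np.savez(f'{tag}.npz',**{k:np.asarray(v) for k,v in f.items()}); return f
def att(f):
    a=np.asarray(f['attitude'],float)
    if a.shape==(3,3): return a
    return R.from_rotvec(a).as_matrix() if a.size==3 else R.from_quat(a).as_matrix()
def pts(f):
    K=f['camera_matrix'];d=f['depth'];v,u=np.mgrid[:d.shape[0],:d.shape[1]]
    x=(u-K[0,2])/K[0,0]*d;y=(v-K[1,2])/K[1,1]*d
    return np.stack([x,-y,-d],-1)@att(f).T+np.asarray(f['eye'])
def proj(f,p):
    c=(np.asarray(p)-f['eye'])@att(f);K=f['camera_matrix'];return np.array([K[0,0]*c[0]/-c[2]+K[0,2],K[1,1]*-c[1]/-c[2]+K[1,2]])
def load(t): return dict(np.load(t+'.npz'))
E
python3 - <<'E'
from h import *
for n in('side','top'):
    f=grab(n,n+'0'); print(n,f.keys(),f['camera_matrix'],f['eye'],f['attitude'])
print(manip.get_obs())
E
```

```text
pics
side dict_keys(['pixels', 'depth', 'camera_matrix', 'eye', 'attitude']) [[376.20232812   0.         317.95573395]
 [  0.         376.20232812 200.38265412]
 [  0.           0.           1.        ]] [-0.02951312 -0.60506593  0.71937008] [ 0.88073031 -0.35731949 -0.71797569]
top dict_keys(['pixels', 'depth', 'camera_matrix', 'eye', 'attitude']) [[385.64800353   0.         319.95945099]
 [  0.         385.64800353 204.28748314]
 [  0.           0.           1.        ]] [ 0.47167945 -0.02252919  1.07429963] [ 0.05792815 -0.04366204 -1.54755253]
{'time_s': 0.1, 'joint_positions': array([-1.25652908,  0.41792561, -0.01034282,  1.61408274,  0.00473301,
        1.11065865, -0.05299356]), 'qd': array([-0.000531  , -0.00062217,  0.0012587 , -0.00140599, -0.00206824,
       -0.00174195, -0.00020599]), 'joint_efforts': array([ 3.60318918e-03, -8.65828013e+01,  6.82488587e-01, -4.35643280e+01,
        1.94546714e-02,  4.95061133e-03,  5.91448793e-05]), 'position': array([0.21763503, 0.58577239, 0.40412861]), 'ee_rot': array([-5.55778239e-01, -3.09194840e+00,  1.64462543e-03]), 'wrist_force': array([-0.08008841, -0.44219313,  0.69823329]), 'torque': array([0.03509421, 0.01557233, 0.02706413]), 'width': 1.0023213016436234}
```

View pics/side0.png

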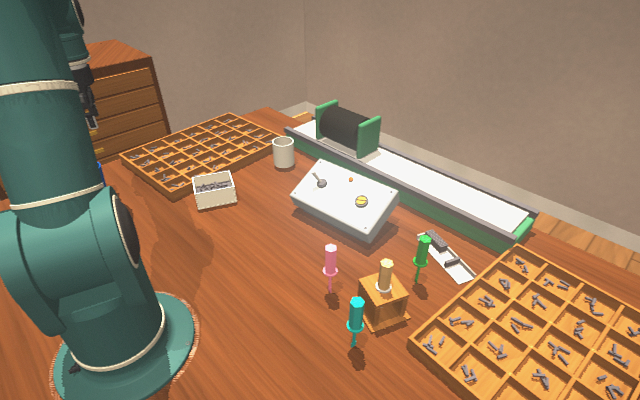

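View pics/top0.png

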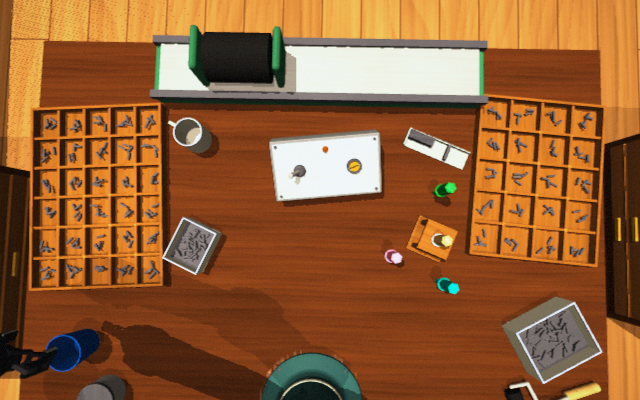

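The wooden driver stands in the wooden stand at side (385,275) and top (443,240). Three coloured drivers could be mistaken for it:
- pink: side (331,262), top (394,257)
- cyan: side (356,315), top (449,286)
- green: side (422,250), top (446,189)

By the description, the wooden one is meant. I'll check it in a close crop.

Run:
```python
from h import *
s=load('side0');t=load('top0')
def crop(f,x,y,w,h,k): return cv2.resize(f['pixels'][y:y+h,x:x+w,::-1],None,fx=k,fy=k,interpolation=cv2.INTER_CUBIC)
a=crop(s,280,150,140,80,5); cv2.imwrite('pics/c_side_box.png',a)
cv2.imwrite('pics/c_side_st.png',crop(s,310,225,140,120,5))
cv2.imwrite('pics/c_top_box.png',crop(t,260,120,140,90,5))
cv2.imwrite('pics/c_top_st.png',crop(t,370,170,110,130,4))
P=pts(t);Q=pts(s)
for n,A,ps in(('top',P,[(443,240),(425,240),(430,225),(420,250),(320,170),(300,190),(355,140),(354,166),(394,257),(449,286),(297,172)]),('side',Q,[(385,275),(387,263),(384,290),(370,285),(345,190),(361,201),(320,183)])):
    for u,v in ps: print(n,(u,v),A[v,u].round(4))
```

```text
top (443, 240) [ 0.4531 -0.3071  0.1538]
top (425, 240) [ 0.4504 -0.2849  0.0765]
top (430, 225) [ 0.4893 -0.2975  0.0766]
top (420, 250) [ 0.4223 -0.2843  0.0282]
top (320, 170) [ 0.6239 -0.0109  0.0901]
top (300, 190) [0.5724 0.04   0.0768]
top (355, 140) [ 0.6972 -0.0973  0.1188]
top (354, 166) [ 0.6352 -0.0977  0.0958]
top (394, 257) [ 0.4098 -0.1929  0.1463]
top (449, 286) [ 0.3444 -0.3241  0.1455]
top (297, 172) [0.6137 0.0463 0.115 ]
side (385, 275) [ 0.4403 -0.3219  0.1286]
side (387, 263) [ 0.4501 -0.3163  0.1527]
side (384, 290) [ 0.4399 -0.3253  0.0846]
side (370, 285) [ 0.4349 -0.2918  0.0768]
side (345, 190) [ 0.6395 -0.0303  0.0986]
side (361, 201) [ 0.629  -0.0988  0.1014]
side (320, 183) [0.6097 0.0412 0.1023]
```

```bash
sleep 0
```

```text
(no output)
```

View pics/c_side_st.png

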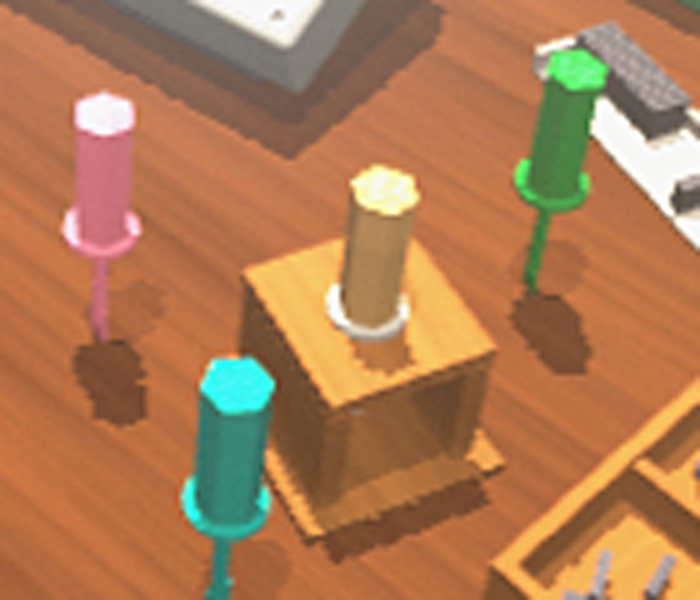

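View pics/c_top_st.png

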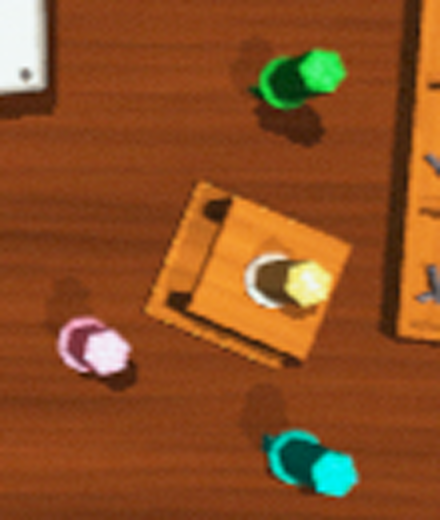

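View pics/c_side_box.png

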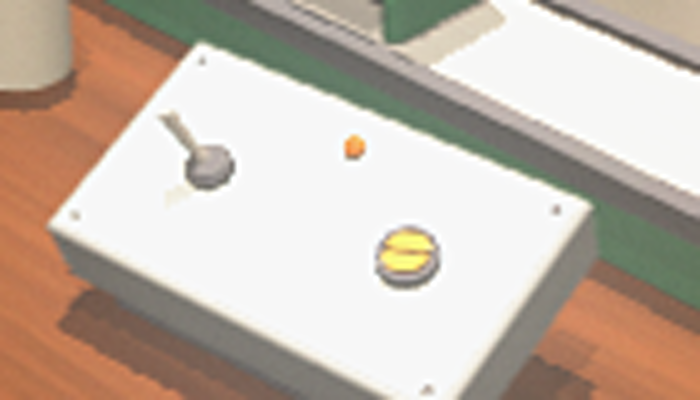

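View pics/c_top_box.png

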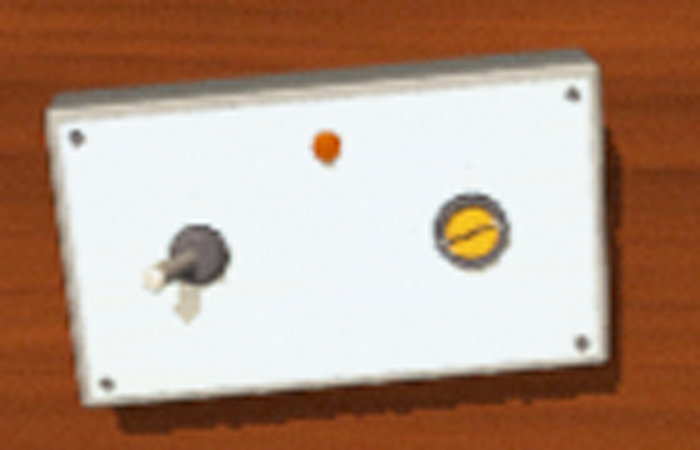

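The crops confirm it: the wooden hexagon with the white/steel collar is in the stand, and the coloured ones stand free. The lever leans to the left (+y), and the brass slot runs roughly along y with some play. Next I'll measure the frames.

```bash
cat > meas.py <<'E'
from h import *
s=load('side0');t=load('top0')
def ray(f,u,v):
    K=f['camera_matrix'];d=np.array([(u-K[0,2])/K[0,0],-(v-K[1,2])/K[1,1],-1.])@att(f).T
    return np.asarray(f['eye']),d
def onplane(f,uv,n,c): # n.p=c
    e,d=ray(f,*uv); return e+d*((c-n@e)/(n@d))
def face(f,box,wmin=200):
    x0,y0,x1,y1=box;im=f['pixels'][y0:y1,x0:x1].astype(int);P=pts(f)[y0:y1,x0:x1]
    m=(im.min(-1)>wmin); m=cv2.erode(m.astype(np.uint8),np.ones((5,5)))>0
    p=P[m];
    for _ in range(5):
        c=p.mean(0);n=np.linalg.svd(p-c,full_matrices=False)[2][2]; r=(p-c)@n
        p=p[abs(r)<max(2*r.std(),.001)]
    if n[2]<0:n=-n
    return n,n@c,r.std(),len(p)
E
python3 - <<'E'
from meas import *
for f,b,nm in((t,(265,125,390,205),'top'),(s,(285,155,400,240),'side')):
    n,c,sd,N=face(f,b); print(nm,n.round(4),round(c,4),sd,N,'tilt',np.arccos(n[2]),'yaw',np.arctan2(-n[1],-n[0]))
    im=f['pixels'];h=cv2.cvtColor(im,cv2.COLOR_RGB2HSV)
    x0,y0,x1,y1=b
    m=np.zeros(im.shape[:2],np.uint8);m[y0:y1,x0:x1]=((h[...,1]>120)&(h[...,0]>18)&(h[...,0]<35)&(h[...,2]>150))[y0:y1,x0:x1]*255
    v,u=np.nonzero(m); print('brass px',u.mean(),v.mean(),len(u))
    p=onplane(f,((u.min()+u.max())/2,(v.min()+v.max())/2),n,c+.009);print(' slot_top',p.round(4),' bymean',onplane(f,(u.mean(),v.mean()),n,c+.009).round(4))
    # ring+head: non-white hull within window
    cu,cv_=u.mean(),v.mean()
    d=((im.min(-1)<195)).astype(np.uint8);w=np.zeros_like(d);w[int(cv_)-14:int(cv_)+15,int(cu)-14:int(cu)+15]=1
    nn,l,st,ce=cv2.connectedComponentsWithStats(d*w); k=l[int(cv_),int(cu)]
    if k==0:k=1+np.argmax(st[1:,4])
    print(' ring bb centre',st[k],'->',onplane(f,(st[k,0]+st[k,2]/2-.5,st[k,1]+st[k,3]/2-.5),n,c+.006).round(4))
    # slot direction: dark px in brass hull
    # box edge yaw
    wm=np.zeros_like(m); wm[y0:y1,x0:x1]=(im.min(-1)>190)[y0:y1,x0:x1]
    ct=max(cv2.findContours(wm,0,2)[0],key=cv2.contourArea);ap=cv2.approxPolyDP(ct,5,True)[:,0]
    q=np.array([onplane(f,a,n,c) for a in ap]);print(ap.tolist());print(q.round(4))
E
```

```text
top [-0.3874 -0.0423  0.9209] -0.1549 0.0013449940897081025 3789 tilt 0.40030645812724397 yaw 0.10885134265713772
brass px 353.8493150684931 166.27397260273972 73
 slot_top [ 0.6327 -0.0971  0.1033]  bymean [ 0.6332 -0.0967  0.1035]
 ring bb centre [346 158  16  16 195] -> [ 0.6355 -0.096   0.1013]
[[377, 135], [272, 144], [278, 199], [379, 190]]
[[ 0.7099 -0.1516  0.1235]
 [ 0.6816  0.1101  0.1236]
 [ 0.5484  0.0977  0.067 ]
 [ 0.578  -0.1664  0.0673]]
side [0.038  0.0188 0.9991] 0.1141 0.017970411478703985 3236 tilt 0.042412745975934835 yaw -2.6813688906745865
brass px 360.7368421052632 199.68421052631578 38
 slot_top [ 0.6348 -0.0939  0.1009]  bymean [ 0.6336 -0.094   0.1009]
 ring bb centre [355 195  13  13 133] -> [ 0.6326 -0.096   0.098 ]
[[319, 159], [290, 194], [367, 233], [397, 191]]
[[ 0.7259  0.1636  0.0835]
 [ 0.5193  0.071   0.0931]
 [ 0.5433 -0.1914  0.0972]
 [ 0.7545 -0.1295  0.088 ]]
```

```bash
cat >> meas.py <<'E'
yaw=.1085;ti=.4
xs=np.array([np.cos(ti)*np.cos(yaw),np.cos(ti)*np.sin(yaw),np.sin(ti)]);ys=np.array([-np.sin(yaw),np.cos(yaw),0]);zs=np.cross(xs,ys)
Rs=np.stack([xs,ys,zs],1)
E
python3 - <<'E'
from meas import *
n,c,_,_=face(t,(265,125,390,205)); print(zs,n,c)
P=pts(t);q=P[125:205,265:390][t['pixels'][125:205,265:390].min(-1)>215]; c0=np.median(q@zs);print('c',c0, 'side c',np.median((pts(s)[175:220,320:380][s['pixels'][175:220,320:380].min(-1)>215])@zs))
print('top ring',onplane(t,(353.5,165.5),zs,c0+.006),'side ring',onplane(s,(361,201),zs,c0+.006))
for f,b,nm in((t,(285,158,310,190),'top'),(s,(308,168,332,192),'side')):
    k=6;x0,y0,x1,y1=b;print(nm);print(f['pixels'][y0:y1,x0:x1].min(-1) if nm=='side' else f['pixels'][y0:y1,x0:x1].min(-1))
E
```

```text
[-0.38712843 -0.04216904  0.92106099] [-0.38739416 -0.04233571  0.92094161] -0.15487357632942134
c -0.15469863943814746 side c -0.15367763825772912
top ring [ 0.6355285  -0.09595687  0.10128113] side ring [ 0.63115068 -0.09713394  0.09938721]
top
[[241 241 241 241 241 241 240 242 242 241 241 241 241 239 239 241 240 241
  241 241 240 241 240 241 241]
 [241 240 241 241 241 240 240 241 241 242 242 242 241 238 239 241 241 242
  240 241 242 241 241 242 240]
 [241 240 241 241 242 240 241 240 240 240 241 240 241 240 241 240 240 240
  241 240 241 240 240 241 241]
 [240 241 240 240 240 241 241 241 240 240 242 241 241 240 242 242 240 241
  241 241 239 240 241 241 240]
 [241 241 241 240 241 242 241 240 241 241 241 242 241 241 241 240 241 242
  241 242 240 242 241 241 241]
 [241 240 241 240 241 241 241 241 241 242 241 240 241 241 241 242 241 241
  240 241 241 241 242 241 241]
 [240 241 240 242 241 240 241 240 242 240 241 237 232 232 231 231 231 235
  241 242 241 240 241 241 241]
 [240 242 240 241 240 240 241 241 240 241 237 201 142 111  95 102 108 193
  232 236 240 240 241 241 241]
 [241 241 242
[... 4237 characters left out ...]
47 247 247 247 247 247 249 249 127 119 126 129 131 139 141 133 109
  236 251 248 247 247 247]
 [247 247 247 247 247 247 248 249 251 192 122 124 126 134 139 121 112 160
  253 249 248 247 247 247]
 [247 247 247 247 247 248 246 222 225 231 192 123 115 104 113 162 231 254
  250 248 247 247 247 247]
 [247 247 247 247 247 224 224 223 222 224 234 243 238 217 231 254 251 249
  248 247 247 247 247 247]
 [247 247 247 247 247 224 227 227 232 235 248 249 250 250 250 249 248 248
  247 247 247 247 247 247]
 [247 247 247 247 247 227 234 237 247 248 248 248 248 248 248 247 247 247
  247 247 247 247 247 247]
 [247 247 247 247 247 235 247 248 247 247 247 247 247 247 247 247 247 247
  247 247 247 247 247 247]]
```

Run:
```python
from meas import *
sw=np.array([.636,-.0968,.0951]);lb=sw+.14*ys
for f,nm in((t,'top'),(s,'side')):
    print(nm,'sw ring6',proj(f,sw+.006*zs).round(1),'lever foot5',proj(f,lb+.005*zs).round(1),'tip45',proj(f,lb+.052*(np.sin(.45)*ys+np.cos(.45)*zs)).round(1))
up=np.array([0,0,1.])
# stand plate by height mask
for f,nm,b in((t,'top',(400,205,470,270)),(s,'side',(340,250,420,330))):
    x0,y0,x1,y1=b
    P=pts(f);z=P[...,2];m=np.zeros(z.shape,np.uint8);m[y0:y1,x0:x1]=((z>.072)&(z<.084))[y0:y1,x0:x1]
    p=P[m>0];print(nm,len(p),'z',np.median(p[:,2]))
    ct=max(cv2.findContours(m,0,2)[0],key=cv2.contourArea)
    r=np.array([onplane(f,a[0],up,.078) for a in ct])[:,:2]
    rect=cv2.minAreaRect((r*1000).astype(np.float32));print(' rect',rect)
    # wooden handle top
    h=np.zeros_like(m);h[y0-10:y1,x0:x1]=((z>.145)&(z<.165))[y0-10:y1,x0:x1]
    v,u=np.nonzero(h);print(' top px',u.mean(),v.mean(),len(u),onplane(f,(u.mean(),v.mean()),up,.153).round(4))
    # collar: white low-saturation px
    hs=cv2.cvtColor(f['pixels'],cv2.COLOR_RGB2HSV);w=np.zeros_like(m);w[y0:y1,x0:x1]=((hs[...,1]<60)&(hs[...,2]>120)&(z>.07)&(z<.1))[y0:y1,x0:x1]
    v,u=np.nonzero(w);print(' collar',len(u),u.min(),u.max(),v.min(),v.max(),onplane(f,((u.min()+u.max())/2,(v.min()+v.max())/2),up,.080).round(4))
    k=6;c=cv2.resize(f['pixels'][y0-10:y1,x0:x1,::-1],None,fx=8,fy=8,interpolation=cv2.INTER_CUBIC);cv2.imwrite(f'pics/st_{nm}.png',c)
```

```text
top sw ring6 [353.9 166.3] lever foot5 [299.1 170.9] tip45 [289.5 175.9]
side sw ring6 [361.6 200.2] lever foot5 [322.  182.4] tip45 [312.4 170.9]
top 803 z 0.07729126968907518
 rect ((453.54022216796875, -313.1954345703125), (81.42464447021484, 79.91907501220703), 67.82685852050781)
 top px 445.23762376237624 240.75247524752476 101 [ 0.4514 -0.3127  0.153 ]
 collar 38 431 440 234 246 [ 0.4511 -0.3108  0.08  ]
side 1015 z 0.07743226287172666
 rect ((448.5306701660156, -315.4762878417969), (84.81962585449219, 82.31085205078125), 67.90764617919922)
 top px 378.67080745341616 273.2857142857143 161 [ 0.4155 -0.3219  0.153 ]
 collar 59 346 391 282 328 [ 0.3891 -0.325   0.08  ]
```

Run:
```python
from meas import *
for f,nm,c in((t,'top',(445,241)),(s,'side',(387,263))):
    P=pts(f);z=P[...,2];h=cv2.cvtColor(f['pixels'],cv2.COLOR_RGB2HSV)
    w=(h[...,2]>190)&(h[...,1]>40)&(h[...,1]<190);m=np.zeros(w.shape,np.uint8)
    y0,x0=c[1]-9,c[0]-9;m[y0:y0+19,x0:x0+19]=w[y0:y0+19,x0:x0+19]
    n,l,st,ce=cv2.connectedComponentsWithStats(m);k=1+np.argmax(st[1:,4]);m=(l==k)
    v,u=np.nonzero(m);p=np.array([onplane(f,a,np.array([0,0,1.]),.153)[:2] for a in zip(u,v)])
    print(nm,len(u),p.mean(0).round(4))
    q=p-p.mean(0);r=np.hypot(*q.T);a=np.arctan2(q[:,1],q[:,0])
    # 6-fold moment
    F=(r**6*np.exp(6j*a)).sum()/(r**6).sum();print(' vertex dir mod60',np.degrees(np.angle(F)/6),abs(F))
b=cv2.resize(t['pixels'][205:270,405:470,::-1],None,fx=9,fy=9,interpolation=cv2.INTER_CUBIC);cv2.imwrite('pics/st2.png',b)
```

```text
top 86 [ 0.4524 -0.3168]
 vertex dir mod60 -6.837356655595931 0.16580183444625202
side 204 [ 0.4569 -0.3128]
 vertex dir mod60 5.581961741751021 0.20105361922232745
```

View pics/st2.png

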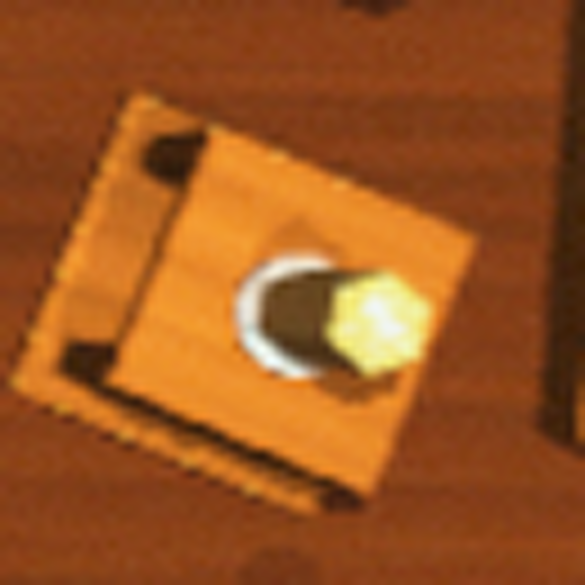

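View pics/st_side.png

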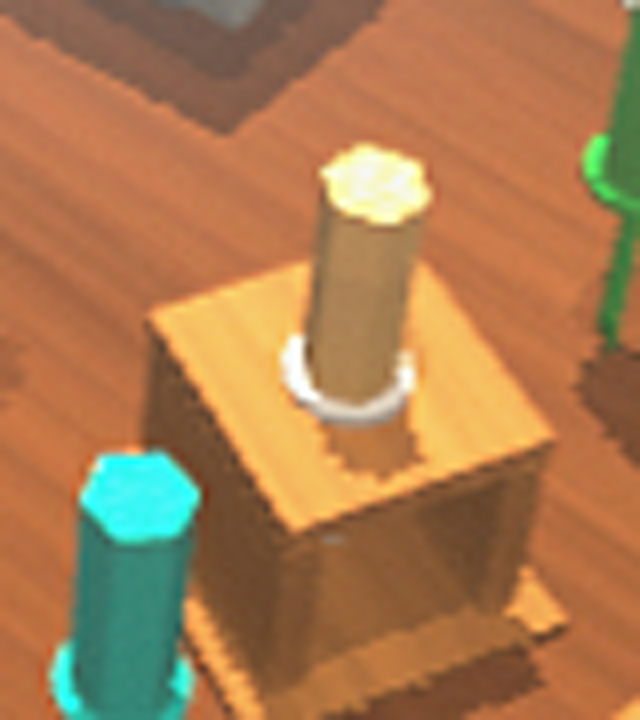

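```bash
cat > plan.py <<'E'
from meas import *
SW=np.array([.636,-.0968,.0951]);LB=SW+.14*ys
HOLE=np.array([.452,-.3135,.078])
def ob(): 
    o=manip.get_obs();return np.array(o['position']),R.from_rotvec(o['ee_rot']),o
def plan(p,Rt=None):
    p0,R0,o=ob()
    Rt=R0 if Rt is None else R.from_matrix(Rt)
    rv=(R0.inv()*Rt).as_rotvec();print('turn(tool)',rv.round(4),'rows>=',np.linalg.norm(rv)/.12)
    d=Rt.inv().apply(p-p0);print('shift(final axes)',d.round(4),'in current axes',R0.inv().apply(p-p0).round(4),'rows>=',np.linalg.norm(d)/.04)
def Rtool(zdir,yang):
    "z along zdir, y nearest to world heading yang(deg) perpendicular"
    z=np.array(zdir)/np.linalg.norm(zdir);y=np.array([np.cos(np.radians(yang)),np.sin(np.radians(yang)),0]);y-=z*(y@z);y/=np.linalg.norm(y)
    return np.stack([np.cross(y,z),y,z],1)
Rlev=np.stack([np.cross(ys,-zs),ys,-zs],1)
E
python3 - <<'E'
from plan import *
print(LB,ob()[1].as_matrix().round(3))
plan(LB+.275*zs,Rlev)
E
```

```text
[0.62083979 0.04237675 0.0951    ] [[-0.937  0.348 -0.   ]
 [ 0.348  0.937 -0.001]
 [-0.    -0.001 -1.   ]]
turn(tool) [-0.0939 -0.3929 -0.4577] rows>= 5.087511635391286
shift(final axes) [-0.1947 -0.5839  0.1428] in current axes [-0.4714 -0.4169  0.0562] rows>= 15.795175694215867
```

{"fn": "apply_moves", "kwargs": {"targets": [[[0, 0, 0], [-0.018, -0.077, -0.09], 100], [[0, 0, 0], [-0.018, -0.077, -0.09], 100], [[0, 0, 0], [-0.018, -0.077, -0.09], 100], [[0, 0, 0], [-0.018, -0.077, -0.09], 100], [[0, 0, 0], [-0.018, -0.077, -0.09], 100], [[-0.0115, -0.034, 0.008], [0, 0, 0], 100], [[-0.0115, -0.034, 0.008], [0, 0, 0], 100], [[-0.0115, -0.034, 0.008], [0, 0, 0], 100], [[-0.0115, -0.034, 0.008], [0, 0, 0], 100], [[-0.0115, -0.034, 0.008], [0, 0, 0], 100]], "squeeze": 20}}

```text
time_s: 0.93
position: [0.3032, 0.4218, 0.3892]
ee_rot: [-0.138, 2.747, 0.028]
wrist_force: [1.5, 0.1, 0.2]
width: 1.0
```

{"fn": "apply_moves", "kwargs": {"targets": [[[-0.0115, -0.034, 0.008], [0, 0, 0], 100], [[-0.0115, -0.034, 0.008], [0, 0, 0], 100], [[-0.0115, -0.034, 0.008], [0, 0, 0], 100], [[-0.0115, -0.034, 0.008], [0, 0, 0], 100], [[-0.0115, -0.034, 0.008], [0, 0, 0], 100], [[-0.0115, -0.034, 0.008], [0, 0, 0], 100], [[-0.0115, -0.034, 0.008], [0, 0, 0], 100], [[-0.0115, -0.034, 0.008], [0, 0, 0], 100], [[-0.0115, -0.034, 0.008], [0, 0, 0], 100], [[0, 0, 0], [0, 0, 0], 100]]}}

```text
time_s: 1.77
position: [0.4579, 0.1255, 0.3621]
ee_rot: [-0.129, 2.747, 0.024]
wrist_force: [-0.7, -1.1, 0.8]
width: 0.999
```

Run:
```python
from plan import *
o=ob()[2];print(o['time_s'],o['joint_positions'].round(3))
plan(LB+.275*zs,Rlev)
plan(LB+.195*zs,Rlev)
```

```text
1.7667 [-0.657  0.124  0.318  2.15   0.124  0.497  1.218]
turn(tool) [-0.0067 -0.008  -0.0131] rows>= 0.13955265316866028
shift(final axes) [-0.0369 -0.1002  0.0305] in current axes [-0.0385 -0.0995  0.0308] rows>= 2.777185864262986
turn(tool) [-0.0067 -0.008  -0.0131] rows>= 0.13955265316866028
shift(final axes) [-0.0369 -0.1002  0.1105] in current axes [-0.0391 -0.099   0.1108] rows>= 3.841668576308286
```

{"fn": "apply_moves", "kwargs": {"targets": [[[-0.013, -0.033, 0.0105], [-0.007, -0.008, -0.013], 100], [[-0.013, -0.033, 0.0105], [0, 0, 0], 100], [[-0.012, -0.033, 0.0105], [0, 0, 0], 100], [[0, 0, 0], [0, 0, 0], 100], [[0, 0, 0], [0, 0, 0], 100]]}}

```text
time_s: 2.18
position: [0.5141, 0.036, 0.3473]
ee_rot: [-0.151, 2.739, 0.033]
wrist_force: [0.0, 1.3, 0.5]
width: 0.998
```

Run:
```python
from plan import *
o=ob()[2];print(o['time_s'],o['joint_positions'].round(3),o['wrist_force'])
plan(LB+.195*zs,Rlev)
a=grab('side','s1');b=grab('top','t1')
im=np.hstack([cv2.resize(f['pixels'][y:y+100,x:x+100],None,fx=4,fy=4,interpolation=cv2.INTER_CUBIC) for f,x,y in((a,270,110),(b,240,110))])
cv2.imwrite('pics/l1.png',im[...,::-1])
```

```text
2.1833 [-0.394  0.22   0.295  2.078 -0.141  0.457  1.677] [9.40251387e-04 1.31706680e+00 5.36108372e-01]
turn(tool) [ 0.0021 -0.0012  0.0013] rows>= 0.02315186544284157
shift(final axes) [-0.0001 -0.0052  0.0789] in current axes [-0.0002 -0.0054  0.0788] rows>= 1.9756903268482118
```

View pics/l1.png

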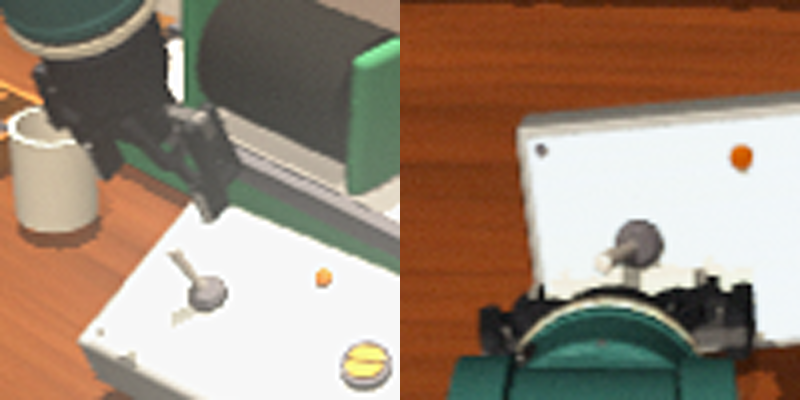

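{"fn": "apply_moves", "kwargs": {"targets": [[[0, -0.005, 0.02], [0, 0, 0], 100], [[0, 0, 0.02], [0, 0, 0], 100], [[0, 0, 0.02], [0, 0, 0], 100], [[0, 0, 0.019], [0, 0, 0], 100], [[0, 0, 0], [0, 0, 0], 100], [[0, 0, 0], [0, 0, 0], 100]]}}

```text
time_s: 2.78
position: [0.5444, 0.0381, 0.2748]
ee_rot: [-0.159, 2.739, 0.035]
wrist_force: [0.3, -0.4, 0.3]
width: 1.004
```

Run:
```python
from plan import *
o=ob()[2];print(o['time_s'],o['joint_positions'].round(3),o['wrist_force'])
plan(LB+.195*zs,Rlev)
a=grab('side','s2')
cv2.imwrite('pics/l2.png',cv2.resize(a['pixels'][120:220,270:390,::-1],None,fx=6,fy=6,interpolation=cv2.INTER_CUBIC))
```

```text
2.7833 [-0.306  0.387  0.213  2.057 -0.255  0.316  1.79 ] [ 0.27389945 -0.40229623  0.34968031]
turn(tool) [ 0.0052 -0.0016  0.0067] rows>= 0.0717552229056793
shift(final axes) [-0.0004 -0.004   0.0003] in current axes [-0.0004 -0.004   0.0003] rows>= 0.10162426645613451
```

View pics/l2.png

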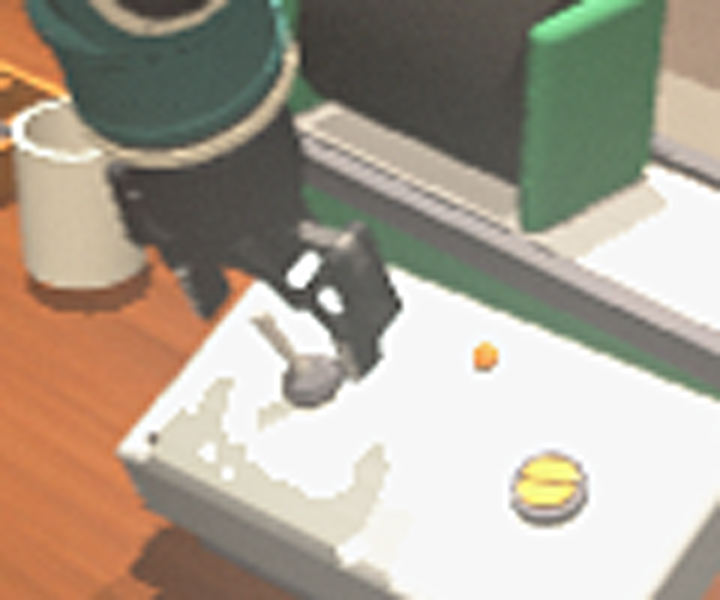

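{"fn": "apply_moves", "kwargs": {"targets": [[[0, -0.004, 0], [0, 0, 0], 100], [[0, 0, 0], [0, 0, 0], 60], [[0, 0, 0], [0, 0, 0], 40], [[0, 0, 0], [0, 0, 0], 30], [[0, 0, 0], [0, 0, 0], 22], [[0, 0, 0], [0, 0, 0], 18], [[0, 0, 0], [0, 0, 0], 18], [[0, 0, 0], [0, 0, 0], 18]]}}

```text
time_s: 3.5
position: [0.5453, 0.0331, 0.2752]
ee_rot: [-0.157, 2.737, 0.035]
wrist_force: [-0.6, 2.8, 1.0]
width: 0.181
```

Run:
```python
from plan import *
o=ob()[2];print(o['time_s'],o['wrist_force'],o['width'])
plan(LB+.195*zs,Rlev)
a=grab('side','s3')
cv2.imwrite('pics/l3.png',cv2.resize(a['pixels'][120:220,270:390,::-1],None,fx=6,fy=6,interpolation=cv2.INTER_CUBIC))
```

```text
3.5 [-0.55413425  2.84758553  1.04096903] 0.18068450667760885
turn(tool) [0.0044 0.0002 0.0053] rows>= 0.057219016988406125
shift(final axes) [0.0001 0.0011 0.0005] in current axes [0.0001 0.0011 0.0005] rows>= 0.029431062508352753
```

View pics/l3.png

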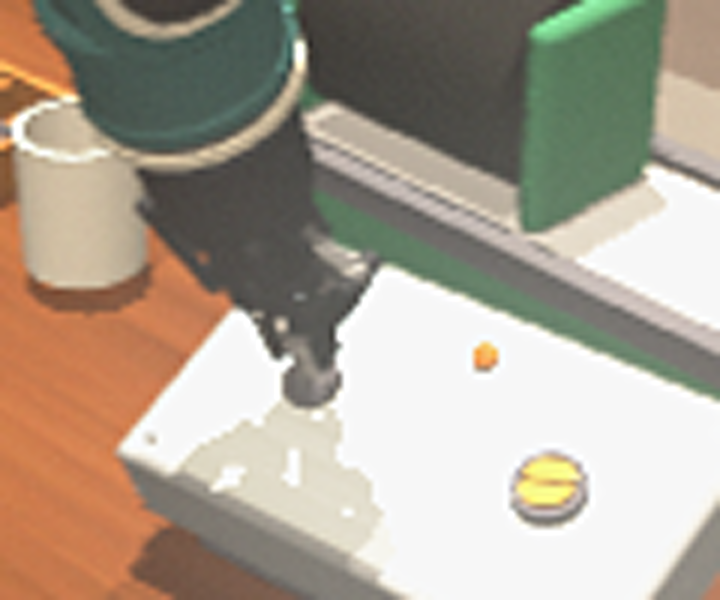

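{"fn": "apply_moves", "kwargs": {"targets": [[[0, 0, 0], [0, 0, 0], 40], [[0, 0, 0], [0, 0, 0], 60], [[0, 0, 0], [0, 0, 0], 60], [[0, 0, -0.03], [0, 0, 0], 60], [[0, 0, -0.035], [0, 0, 0], 60], [[0, 0, -0.035], [0, 0, 0], 60], [[0, 0, 0], [0, 0, 0], 60]]}}

```text
time_s: 4.13
position: [0.5061, 0.0276, 0.3724]
ee_rot: [-0.155, 2.731, 0.036]
wrist_force: [1.9, -0.8, 2.1]
width: 0.6
```

Run:
```python
from plan import *
o=ob()[2];print(o['time_s'],o['wrist_force'],o['width'])
plan(HOLE+[0,0,.0375+.155+.1],Rtool([0,0,-1],24))
a=grab('side','s4');b=grab('top','t4')
print(proj(a,LB+.052*zs),proj(a,LB+.005*zs),proj(b,LB+.052*zs),proj(b,LB+.005*zs))
im=np.hstack([cv2.resize(f['pixels'][y:y+50,x:x+50],None,fx=8,fy=8,interpolation=cv2.INTER_CUBIC) for f,x,y in((a,295,150),(b,275,145))])
cv2.imwrite('pics/l4.png',im[...,::-1])
```

```text
4.1333 [ 1.89620945 -0.79102173  2.06308942] 0.6002798774278197
turn(tool) [0.2595 0.3485 1.2467] rows>= 11.00179203461347
shift(final axes) [-0.2896 -0.1882  0.0019] in current axes [ 0.0853 -0.3327 -0.0358] rows>= 8.633600250996755
[318.02199024 172.50924648] [322.00392472 182.3586921 ] [298.60953889 175.65696022] [299.10226883 170.91231891]
```

View pics/l4.png

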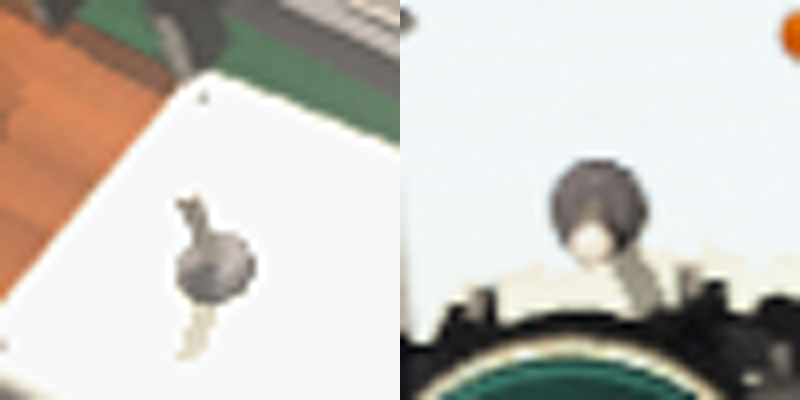

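{"fn": "apply_moves", "kwargs": {"targets": [[[0.0095, -0.037, -0.004], [0, 0, 0], 60], [[0.0095, -0.037, -0.004], [0, 0, 0], 60], [[0.0095, -0.037, -0.004], [0, 0, 0], 60], [[0.0095, -0.037, -0.004], [0, 0, 0], 60], [[0.0095, -0.037, -0.004], [0, 0, 0], 60], [[0.0095, -0.037, -0.004], [0, 0, 0], 60], [[0.0095, -0.037, -0.004], [0, 0, 0], 60], [[0.0095, -0.037, -0.004], [0, 0, 0], 60], [[0.0095, -0.037, -0.004], [0, 0, 0], 60]]}}

```text
time_s: 4.98
position: [0.452, -0.3151, 0.3651]
ee_rot: [-0.156, 2.739, 0.036]
wrist_force: [1.1, 0.7, 1.2]
width: 0.601
```

{"fn": "apply_moves", "kwargs": {"targets": [[[0, 0, 0], [0.023, 0.032, 0.113], 60], [[0, 0, 0], [0.023, 0.032, 0.113], 60], [[0, 0, 0], [0.023, 0.032, 0.113], 60], [[0, 0, 0], [0.023, 0.032, 0.113], 60], [[0, 0, 0], [0.023, 0.032, 0.113], 60], [[0, 0, 0], [0.023, 0.032, 0.113], 60], [[0, 0, 0], [0.023, 0.032, 0.113], 60], [[0, 0, 0], [0.023, 0.032, 0.113], 60], [[0, 0, 0], [0.023, 0.032, 0.113], 60], [[0, 0, 0], [0.023, 0.032, 0.113], 60]]}}

```text
time_s: 5.82
position: [0.4528, -0.313, 0.3652]
ee_rot: [1.545, 2.703, 0.002]
wrist_force: [0.5, 0.0, -0.1]
width: 0.6
```

Run:
```python
from plan import *
o=ob()[2];print(o['time_s'],o['joint_positions'].round(3),o['wrist_force'],o['position'])
plan(HOLE+[0,0,.0375+.155+.1],Rtool([0,0,-1],24))
```

```text
5.8167 [-0.059  0.405  0.766  1.87  -0.344  0.971  1.389] [ 0.49434739  0.01707745 -0.06270425] [ 0.4528148  -0.31300483  0.36518054]
turn(tool) [0.0164 0.0232 0.1136] rows>= 0.9761875367061733
shift(final axes) [-0.0001 -0.0009 -0.0053] in current axes [-0.0001 -0.0009 -0.0053] rows>= 0.1351059514314608
```

{"fn": "apply_moves", "kwargs": {"targets": [[[0, 0, 0], [0.016, 0.023, 0.114], 60], [[0, 0, 0.015], [0, 0, 0], 60], [[0, 0, 0], [0, 0, 0], 60], [[0, 0, 0], [0, 0, 0], 60]]}}

```text
time_s: 6.15
position: [0.4526, -0.313, 0.3502]
ee_rot: [1.702, 2.639, 0.001]
wrist_force: [0.2, 0.1, 0.1]
width: 0.603
```

Run:
```python
from plan import *
plan(HOLE+[0,0,.0375+.155],Rtool([0,0,-1],24))
a=grab('side','s5');b=grab('top','t5')
print(ob()[1].as_matrix().round(3))
im=np.hstack([cv2.resize(f['pixels'][y:y+100,x:x+80],None,fx=5,fy=5,interpolation=cv2.INTER_CUBIC) for f,x,y in((a,345,225),(b,405,195))])
cv2.imwrite('pics/g5.png',im[...,::-1])
```

```text
turn(tool) [0.0014 0.0007 0.0059] rows>= 0.05124510971813619
shift(final axes) [-0.0002 -0.0008  0.0797] in current axes [-0.0001 -0.0009  0.0797] rows>= 1.9916620699667285
[[-0.412  0.911  0.004]
 [ 0.911  0.412 -0.001]
 [-0.002  0.003 -1.   ]]
```

View pics/g5.png

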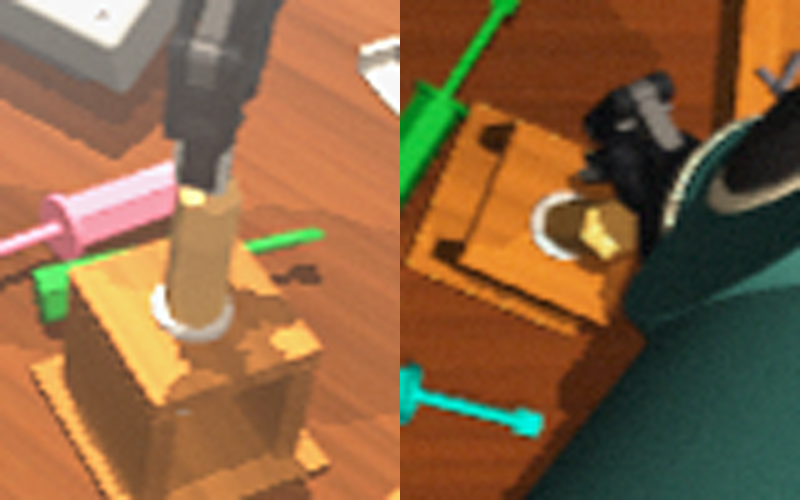

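The three coloured decoys have toppled by themselves, since they were only balanced on their blades. The wooden driver still stands under the open jaws at side crop (205,245). I'll descend now.

{"fn": "apply_moves", "kwargs": {"targets": [[[0, -0.001, 0.02], [0, 0, 0.006], 60], [[0, 0, 0.02], [0, 0, 0], 60], [[0, 0, 0.02], [0, 0, 0], 60], [[0, 0, 0.02], [0, 0, 0], 60], [[0, 0, 0], [0, 0, 0], 60], [[0, 0, 0], [0, 0, 0], 60]]}}

```text
time_s: 6.75
position: [0.452, -0.3138, 0.2716]
ee_rot: [1.711, 2.631, 0.003]
wrist_force: [0.4, -0.5, 0.8]
width: 0.602
```

Run:
```python
from plan import *
o=ob()[2];print(o['wrist_force'])
plan(HOLE+[0,0,.0375+.155],Rtool([0,0,-1],24))
a=grab('side','s6')
im=np.hstack([cv2.resize(f['pixels'][y:y+100,x:x+100],None,fx=5,fy=5,interpolation=cv2.INTER_CUBIC) for f,x,y in((a,335,225),)])
cv2.imwrite('pics/g6.png',im[...,::-1])
```

```text
[ 0.43720113 -0.48186328  0.7517216 ]
turn(tool) [ 0.003   0.0016 -0.001 ] rows>= 0.0296214226221932
shift(final axes) [0.0003 0.0001 0.0011] in current axes [0.0003 0.0001 0.0011] rows>= 0.0299796105286732
```

View pics/g6.png

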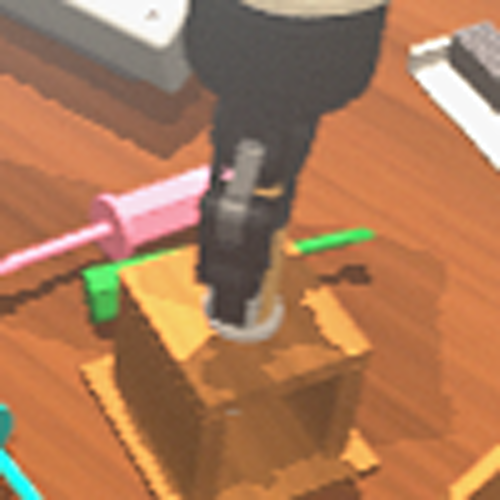

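{"fn": "apply_moves", "kwargs": {"targets": [[[0, 0, 0], [0, 0, 0], 40], [[0, 0, 0], [0, 0, 0], 30], [[0, 0, 0], [0, 0, 0], 20], [[0, 0, 0], [0, 0, 0], 15], [[0, 0, 0], [0, 0, 0], 10], [[0, 0, 0], [0, 0, 0], 10], [[0, 0, 0], [0, 0, 0], 10], [[0, 0, 0], [0, 0, 0], 10]], "squeeze": 70}}

```text
time_s: 7.47
position: [0.4524, -0.3138, 0.2727]
ee_rot: [1.709, 2.629, 0.004]
wrist_force: [-1.6, 2.1, 11.9]
width: 0.269
```

Run:
```python
from plan import *
o=ob()[2];print(o['wrist_force'],o['width']*85,o['position'],o['torque'])
```

```text
[-1.59061328  2.07249423 11.89974393] 22.85596391075628 [ 0.45237066 -0.31382335  0.2727083 ] [ 0.34139898  0.6145706  -0.02121517]
```

{"fn": "apply_moves", "kwargs": {"targets": [[[0, 0, -0.005], [0, 0, 0], 10], [[0, 0, -0.02], [0, 0, 0], 10], [[0, 0, -0.02], [0, 0, 0], 10], [[0, 0, -0.02], [0, 0, 0], 10], [[0, 0, -0.025], [0, 0, 0], 10], [[0, 0, -0.03], [0, 0, 0], 10], [[0, 0, -0.03], [0, 0, 0], 10], [[0, 0, 0], [0, 0, 0], 10], [[0, 0, 0], [0, 0, 0], 10]]}}

```text
time_s: 8.22
position: [0.4515, -0.3136, 0.4231]
ee_rot: [1.708, 2.629, 0.005]
wrist_force: [0.1, 0.7, -1.7]
width: 0.274
```

Run:
```python
from plan import *
o=ob()[2];print(o['wrist_force'],o['width']*85,o['position'],o['torque'])
a=grab('side','s7');b=grab('top','t7')
p,Rc,_=ob();z=Rc.as_matrix()[:,2]
print('tip pred',proj(a,p+z*.2625),proj(b,p+z*.2625))
u,v=proj(a,p+z*.21).astype(int)
cv2.imwrite('pics/g7.png',cv2.resize(a['pixels'][v-40:v+40,u-40:u+40,::-1],None,fx=8,fy=8,interpolation=cv2.INTER_CUBIC)); print(u,v)
```

```text
[ 0.14607192  0.65836725 -1.70602257] 23.26795866781912 [ 0.45154545 -0.31356727  0.42308067] [0.04249348 0.00866533 0.00097125]
tip pred [386.73654565 259.65524942] [446.16878335 240.38530804]
389 240
```

View pics/g7.png

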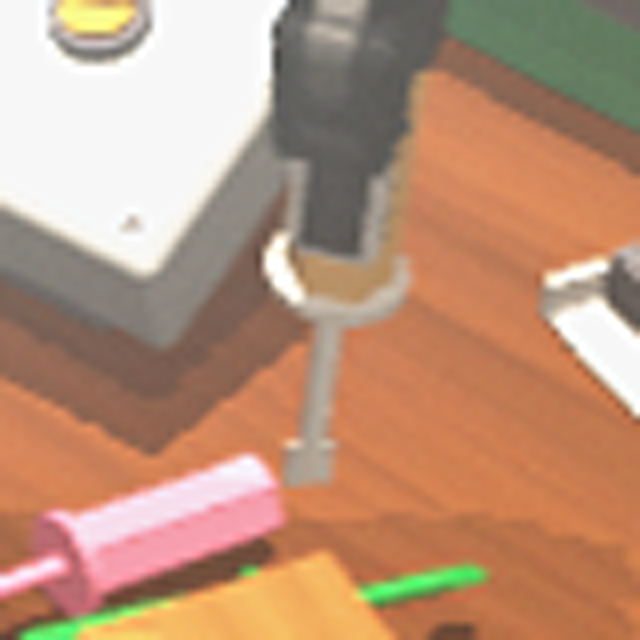

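Run:
```python
from plan import *
a=load('s7');p,Rc,_=ob();M=Rc.as_matrix()
for d in(0,60,-60):
    r=np.radians(d);bd=M@[np.sin(-r)*-1*0+np.sin(r)*-1,np.cos(r),0]
    hd=np.degrees(np.arctan2(bd[1],bd[0]))
    c=p+M[:,2]*.2625
    print(d,'heading',round(hd,1),[((proj(a,c+s*.006*bd)-[349,200])*8).round(0) for s in(-1,1)])
```

```text
0 heading 24.0 [array([296., 493.]), array([307., 462.])]
60 heading -36.0 [array([279., 480.]), array([325., 475.])]
-60 heading 84.0 [array([319., 491.]), array([285., 464.])]
```

```bash
cat >> plan.py <<'E'
def Rb(beta):
    th=beta+np.radians(120);y=np.cos(th)*ys+np.sin(th)*xs
    return np.stack([np.cross(y,-zs),y,-zs],1)
E
python3 - <<'E'
from plan import *
sx=lambda P:np.stack([(P-SW)@xs,(P-SW)@ys],-1)
c0=zs@SW+.009
for f,nm in((load('t0') if 0 else t,'top'),(s,'side'),(load('s7'),'s7'),(load('s4'),'s4')):
    uv=proj(f,SW+.009*zs);k=12
    # sample rectified patch in switch frame
    N=61;g=np.linspace(-.015,.015,N);X,Y=np.meshgrid(g,g,indexing='ij')
    W=SW+.009*zs+X[...,None]*xs+Y[...,None]*ys
    uvm=np.array([proj(f,w) for w in W.reshape(-1,3)]).reshape(N,N,2).astype(np.float32)
    pa=cv2.remap(f['pixels'],uvm[...,0],uvm[...,1],cv2.INTER_CUBIC)
    g_=pa[...,1].astype(float) 
    # centre estimate: brass sat centroid
    h=cv2.cvtColor(pa,cv2.COLOR_RGB2HSV);b=(h[...,1]>100)&(h[...,0]>15)&(h[...,0]<35)
    cx,cy=X[b].mean(),Y[b].mean()
    rr=np.hypot(X-cx,Y-cy);m=rr<.0085
    w=np.clip(np.percentile(g_[m],70)-g_,0,None)*m;w[w<.3*w.max()]=0
    A=np.stack([(X-cx).ravel(),(Y-cy).ravel()]);mu=(A*w.ravel()).sum(1)/w.sum();C=((A-mu[:,None])*w.ravel())@(A-mu[:,None]).T
    e,V=np.linalg.eigh(C);d=V[:,1];d=d*np.sign(d[1])
    print(nm,'head c',round(cx,4),round(cy,4),'slot beta',np.arctan2(d[0],d[1]).round(3),'ratio',(e[1]/e[0]).round(1))
    cv2.imwrite(f'pics/rect_{nm}.png',cv2.resize(pa[::-1,::-1,::-1],None,fx=6,fy=6))
cv2.imwrite('pics/rect.png',np.hstack([cv2.imread(f'pics/rect_{n}.png')for n in('top','side')]))
E
```

```text
top head c 0.0012 0.0004 slot beta -0.333 ratio 13.3
side head c -0.0014 0.0012 slot beta -0.354 ratio 13.4
s7 head c -0.0014 0.0012 slot beta -0.361 ratio 13.2
s4 head c -0.0014 0.0012 slot beta -0.36 ratio 13.2
```

View pics/rect.png

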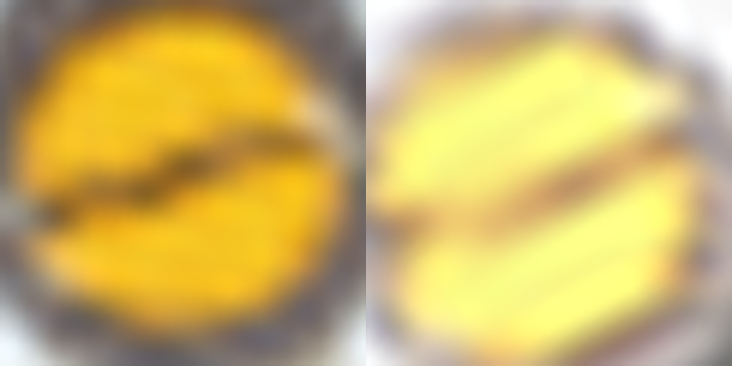

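```bash
cat >> plan.py <<'E'
L=.2645
SW=SW+.0006*ys
E
python3 - <<'E'
from plan import *
plan(SW+zs*(.009+.035+L),Rb(-.35))
E
```

```text
turn(tool) [-0.399  -0.0269  0.4771] rows>= 5.188029631318713
shift(final axes) [0.2038 0.029  0.0722] in current axes [0.16   0.1422 0.042 ] rows>= 5.452787379852232
```

{"fn": "apply_moves", "kwargs": {"targets": [[[0, 0, 0], [-0.067, -0.0045, 0.0795], 10], [[0, 0, 0], [-0.067, -0.0045, 0.0795], 10], [[0, 0, 0], [-0.067, -0.0045, 0.0795], 10], [[0, 0, 0], [-0.066, -0.0045, 0.0795], 10], [[0, 0, 0], [-0.066, -0.0045, 0.0795], 10], [[0, 0, 0], [-0.066, -0.0045, 0.0795], 10], [[0, 0, 0], [0, 0, 0], 10], [[0, 0, 0], [0, 0, 0], 10]]}}

```text
time_s: 8.98
position: [0.4512, -0.3133, 0.4206]
ee_rot: [2.091, 1.962, 0.462]
wrist_force: [1.4, -0.2, -1.5]
width: 0.271
```

Run:
```python
from plan import *
plan(SW+zs*(.009+.035+L),Rb(-.35));print(ob()[2]['joint_positions'].round(2))
```

```text
turn(tool) [-0.0029 -0.0002  0.0017] rows>= 0.028040458879730275
shift(final axes) [0.204  0.0293 0.072 ] in current axes [0.2039 0.0298 0.072 ] rows>= 5.4572608628178605
[-0.09  0.27  0.83  1.91 -0.66  0.86  1.02]
```

{"fn": "apply_moves", "kwargs": {"targets": [[[0.029, 0.004, 0.005], [-0.003, 0, 0.002], 10], [[0.029, 0.004, 0.005], [0, 0, 0], 10], [[0.029, 0.004, 0.01], [0, 0, 0], 10], [[0.029, 0.004, 0.013], [0, 0, 0], 10], [[0.029, 0.004, 0.013], [0, 0, 0], 10], [[0.029, 0.005, 0.013], [0, 0, 0], 10], [[0.029, 0.005, 0.013], [0, 0, 0], 10], [[0, 0, 0], [0, 0, 0], 10], [[0, 0, 0], [0, 0, 0], 10], [[0, 0, 0], [0, 0, 0], 10]]}}

```text
time_s: 9.82
position: [0.518, -0.1107, 0.3803]
ee_rot: [2.089, 1.958, 0.464]
wrist_force: [1.0, -0.5, -1.2]
width: 0.272
```

Run:
```python
from plan import *
plan(SW+zs*(.009+.035+L),Rb(-.35));o=ob()[2];print(o['joint_positions'].round(2),o['wrist_force'],o['torque'])
a=grab('side','s8');b=grab('top','t8')
p,Rc,_=ob();M=Rc.as_matrix();bd=M@[-np.sin(np.pi/3),.5,0];c=p+M[:,2]*L
uv=[proj(a,c+q*.006*bd) for q in(-1,1)];print(uv,proj(a,SW+.009*zs))
u,v=340,150
im=cv2.resize(a['pixels'][v:v+60,u:u+60,::-1],None,fx=10,fy=10,interpolation=cv2.INTER_CUBIC)
for q in uv: cv2.circle(im,tuple(int(x) for x in ((q-[u,v]+.5)*10)),4,(0,0,255),1)
cv2.imwrite('pics/h8.png',im)
cv2.imwrite('pics/h8t.png',cv2.resize(b['pixels'][130:200,310:380,::-1],None,fx=8,fy=8,interpolation=cv2.INTER_CUBIC))
```

```text
turn(tool) [0.0015 0.0012 0.0004] rows>= 0.016327596708905042
shift(final axes) [ 0.0014 -0.0019  0.0004] in current axes [ 0.0014 -0.0019  0.0004] rows>= 0.059085214912672594
[-0.49  0.25  0.77  2.02 -0.55  0.62  0.57] [ 0.96005892 -0.54591033 -1.19916193] [-0.090683    0.4696269   0.01399089]
[array([358.29119491, 191.63657449]), array([362.64709012, 192.06373396])] [361.25241267 199.54584293]
```

View pics/h8.png

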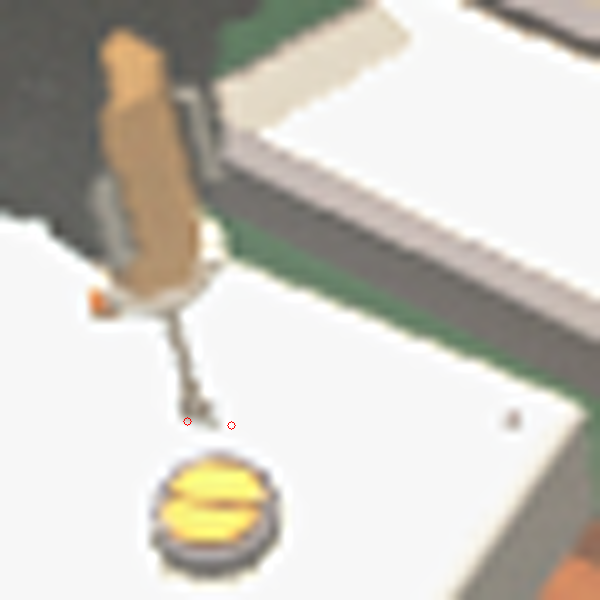

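View pics/h8t.png

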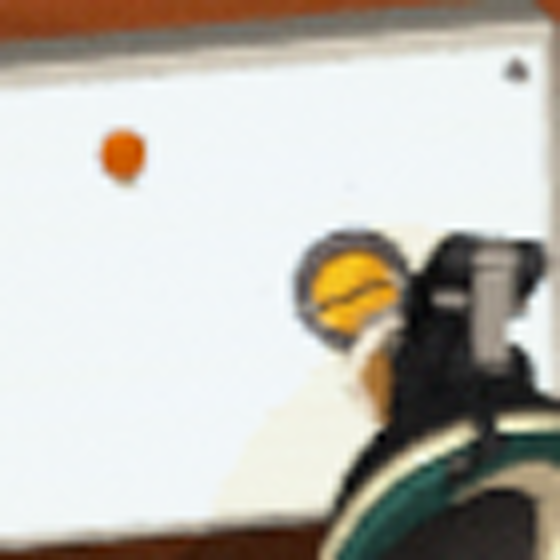

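Run:
```python
from plan import *
a=load('s8')
P=pts(a);hgt=((P-SW)@zs*1000).round(0).astype(int)
print('cols 350..366');
for v in range(180,200): print(v,hgt[v,350:368])
```

```text
cols 350..366
180 [116 117 118 117 116 119 118 118 118   2   2   1   2   1   1   0  -3   1]
181 [  3 114 115 119 115 117 116 114   2   4   2   1   0   2   2   1   0   1]
182 [ 4 -1  4  1  2 92 96 91  2  1 -1  1 -2  0  1  3  2  3]
183 [ 0  4  0  0  0  2 89 91 82  0  0  1  2  0  2  0  0 -2]
184 [ 1 -3  1  1  2  2 85 87 83 -1  0  0  1  0  2  0 -1  1]
185 [ 4  0  0  1  0  3 80 80 79  3  1 -1  2  2  0  0  1  1]
186 [ 4  0  2  3  1 -1  0 75 76 -1  1  1  1  0 -1  1  4 -1]
187 [ 1  1  2  1 -1  1  0 72 72 69  1  3 -1 -1  0  2  2 -1]
188 [ 1  2  3  1  1  1  2 70 66 63  0  0  1  3  1  3  0  1]
189 [ 0  2  1  3  1 -1 -1 65 65 61 57  3  3  3  1  0 -1  3]
190 [-1  2  0  0  4  0  3 55 62 60 57 -2 -1  2  2  0  1  2]
191 [ 0  3  2  0  3  0  1 51 51 50 51 50  2  3  0  1  1  0]
192 [ 0  2  0  4  1  0  1 46 45 47 48 48  1  3  3  1  3  2]
193 [-1  1  1  2  0  0 -1 -1  1  1  3  1  1  5  2 -1  2  0]
194 [ 1  0  2  1  0  1  0  1  2  1  0  5 -1  0 -2 -1  5  3]
195 [ 4 -1  2  3  3  3  0  2  0 11  9  9  8  8  8 -1  0  3]
196 [-1  2  1  1  1  1  4  6  7  7  7  7  9 11  7  9  0  1]
197 [ 3 -1  3  0  3 -1 12  5  8 10  9  7  7  8  5  8  6  2]
198 [ 3  4  2  3 -1  9  8 10  9 10 10  7  9  8 10  5  9  4]
199 [ 1  0 -1 -4  7  8  3  9 10  9  9 11 10  9 11  7  9  8]
```

Run:
```python
from plan import *
# s7 : tool pose then
p7=np.array([.45154545,-.31356727,.42308067]);M7=R.from_rotvec([1.708,2.629,.005]).as_matrix()
p8,R8,_=ob();M8=R8.as_matrix()
for nm,p,M in(('s7',p7,M7),('s8',p8,M8)):
    f=load(nm);P=pts(f)
    q=(P-p)@M   # tool frame coords
    m=(q[...,2]>.205)&(q[...,2]<.27)&(np.hypot(q[...,0],q[...,1])<.02)
    for z0,z1 in((.205,.22),(.22,.235),(.235,.25),(.25,.257),(.257,.266)):
        k=m&(q[...,2]>z0)&(q[...,2]<z1)
        v,u=np.nonzero(k)
        # mid-column per row vs predicted axis
        d=[];w=[]
        for r in np.unique(v):
            uu=u[v==r];
            zz=np.median(q[...,2][r,uu]);pr=proj(f,p+M[:,2]*zz);d.append(uu.mean()-pr[0]);w.append(len(uu))
        if d: print(nm,z0,'n',len(u),'col offset px',np.mean(d).round(2),'width',np.mean(w).round(1))
```

```text
s7 0.205 n 14 col offset px -1.02 width 2.8
s7 0.22 n 20 col offset px -0.89 width 2.9
s7 0.235 n 19 col offset px -1.3 width 3.2
s7 0.25 n 14 col offset px -1.07 width 4.7
s7 0.257 n 18 col offset px -0.49 width 4.5
s8 0.205 n 5 col offset px -1.3 width 2.5
s8 0.22 n 9 col offset px -0.85 width 2.2
s8 0.235 n 11 col offset px -1.03 width 2.8
s8 0.25 n 3 col offset px -0.48 width 1.5
s8 0.257 n 10 col offset px -1.21 width 5.0
```

```bash
cat >> plan.py <<'E'
SW=SW+.0008*xs-.0008*ys
def tip():
    p,Rc,o=ob();M=Rc.as_matrix();d=p+M[:,2]*L-SW
    bd=M@[-np.sin(np.pi/3),.5,0]
    F=np.array(o['wrist_force']);T=np.array(o['torque'])
    print('t',round(o['time_s'],2),'tip x,y,z mm',(Rs.T@d*1000).round(2),'beta',np.arctan2(bd@xs,bd@ys).round(3),'F(sw)',(Rs.T@F).round(1),'T(sw)',(Rs.T@T).round(2),'w',round(o['width']*85,1))
    return M
E
python3 - <<'E'
from plan import *
M=tip();print('xs,ys in tool',(M.T@xs).round(3),(M.T@ys).round(3))
plan(SW+zs*(.009+.006+L),Rb(-.35))
E
```

```text
t 9.92 tip x,y,z mm [ 1.31 -2.09 44.85] beta 2.794 F(sw) [-0.6  0.5 -1.6] T(sw) [0.01 0.51 0.01] w 23.0
xs,ys in tool [0.175 0.985 0.002] [ 0.985 -0.175 -0.002]
turn(tool) [ 0.0027  0.0014 -0.0021] rows>= 0.030548039031407286
shift(final axes) [ 0.0015 -0.0009  0.0299] in current axes [ 0.0015 -0.001   0.0298] rows>= 0.7476199756673919
```

{"fn": "apply_moves", "kwargs": {"targets": [[[0.0015, -0.001, 0.008], [0.003, 0.001, -0.002], 10], [[0, 0, 0.008], [0, 0, 0], 10], [[0, 0, 0.008], [0, 0, 0], 10], [[0, 0, 0.006], [0, 0, 0], 10], [[0, 0, 0], [0, 0, 0], 10], [[0, 0, 0], [0, 0, 0], 10], [[0, 0, 0], [0, 0, 0], 10]]}}

```text
time_s: 10.5
position: [0.5288, -0.1079, 0.3526]
ee_rot: [2.091, 1.958, 0.465]
wrist_force: [0.8, 0.3, -0.1]
width: 0.272
```

Run:
```python
from plan import *
tip();a=grab('side','s9')
cv2.imwrite('pics/h9.png',cv2.resize(a['pixels'][170:220,335:385,::-1],None,fx=12,fy=12,interpolation=cv2.INTER_CUBIC))
tip()
```

```text
t 10.5 tip x,y,z mm [ 0.3   0.83 14.69] beta 2.792 F(sw) [ 0.7  0.2 -0.4] T(sw) [ 0.02  0.46 -0.01] w 23.1
t 10.55 tip x,y,z mm [ 0.47  0.94 14.85] beta 2.792 F(sw) [ 0.4 -0.3 -1.6] T(sw) [-0.02  0.52  0.01] w 23.2
```

View pics/h9.png

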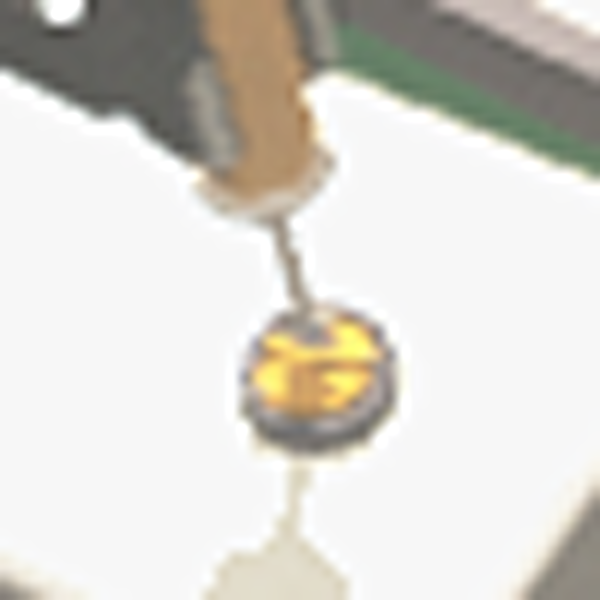

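{"fn": "apply_moves", "kwargs": {"targets": [[[0, 0, 0.0015], [0, 0, 0], 10], [[0, 0, 0.0015], [0, 0, 0], 10], [[0, 0, 0.001], [0, 0, 0], 10], [[0, 0, 0], [0, 0, 0], 10], [[0, 0, 0], [0, 0, 0], 10]]}}

```text
time_s: 10.97
position: [0.5303, -0.1075, 0.3489]
ee_rot: [2.091, 1.959, 0.465]
wrist_force: [1.0, -0.1, -1.6]
width: 0.272
```

Run:
```python
from plan import *
tip()
```

```text
t 10.97 tip x,y,z mm [ 0.3  1.2 10.6] beta 2.792 F(sw) [ 0.3 -0.2 -1.9] T(sw) [-0.04  0.46  0.  ] w 23.1
```

{"fn": "apply_moves", "kwargs": {"targets": [[[0, 0, 0.001], [0, 0, 0], 10], [[0, 0, 0], [0, 0, 0], 10]]}}

```text
time_s: 11.13
position: [0.5308, -0.1074, 0.3479]
ee_rot: [2.091, 1.959, 0.465]
wrist_force: [0.2, 0.1, -1.0]
width: 0.271
```

Run:
```python
from plan import *
tip()
```

```text
t 11.13 tip x,y,z mm [0.35 1.24 9.54] beta 2.792 F(sw) [-0.2  0.1 -1. ] T(sw) [0.01 0.56 0.01] w 23.0
```

{"fn": "apply_moves", "kwargs": {"targets": [[[0, 0, 0.001], [0, 0, 0], 10], [[0, 0, 0], [0, 0, 0], 10]]}}

```text
time_s: 11.3
position: [0.5312, -0.1075, 0.3472]
ee_rot: [2.091, 1.959, 0.466]
wrist_force: [-4.7, -0.0, 6.2]
width: 0.272
```

Run:
```python
from plan import *
tip()
```

```text
t 11.3 tip x,y,z mm [0.53 1.07 8.77] beta 2.792 F(sw) [-1.8  0.5  7.5] T(sw) [0.19 0.82 0.06] w 23.1
```

{"fn": "apply_moves", "kwargs": {"targets": [[[-0.001, 0, 0], [0, 0, 0], 10], [[0, 0.0005, 0], [0, 0, 0], 10], [[0, 0, 0], [0, 0, 0], 10]]}}

```text
time_s: 11.55
position: [0.5315, -0.1083, 0.3473]
ee_rot: [2.091, 1.96, 0.466]
wrist_force: [-5.4, 2.0, 6.3]
width: 0.267
```

Run:
```python
from plan import *
tip()
```

```text
t 11.55 tip x,y,z mm [0.65 0.51 8.78] beta 2.792 F(sw) [-2.3  2.5  7.8] T(sw) [0.78 1.11 0.02] w 22.7
```

{"fn": "apply_moves", "kwargs": {"targets": [[[0, 0.0005, 0], [0, 0, 0], 10], [[0, 0.0005, 0], [0, 0, 0], 10]]}}

```text
time_s: 11.72
position: [0.5321, -0.1084, 0.3475]
ee_rot: [2.092, 1.96, 0.465]
wrist_force: [-9.8, 1.5, 8.3]
width: 0.278
```

Run:
```python
from plan import *
tip()
```

```text
t 11.72 tip x,y,z mm [1.05 0.42 8.7 ] beta 2.792 F(sw) [-5.6  2.5 11.3] T(sw) [ 0.96  2.28 -0.01] w 23.7
```

{"fn": "apply_moves", "kwargs": {"targets": [[[0, 0.0005, 0], [0, 0, 0], 10], [[0, 0.0005, 0], [0, 0, 0], 10]]}}

```text
time_s: 11.88
position: [0.5327, -0.1085, 0.3477]
ee_rot: [2.092, 1.961, 0.465]
wrist_force: [-13.4, 2.9, 9.4]
width: 0.272
```

Run:
```python
from plan import *
tip()
```

```text
t 11.88 tip x,y,z mm [1.44 0.33 8.62] beta 2.792 F(sw) [-8.3  4.3 13.7] T(sw) [1.07 3.21 0.02] w 23.1
```

{"fn": "apply_moves", "kwargs": {"targets": [[[0, 0, -0.001], [0, 0, 0], 10], [[0, 0, -0.001], [0, 0, 0], 10], [[0, 0, 0], [0, 0, 0], 10]]}}

```text
time_s: 12.13
position: [0.5327, -0.1087, 0.35]
ee_rot: [2.09, 1.959, 0.466]
wrist_force: [-0.2, -0.2, 0.4]
width: 0.273
```

Run:
```python
from plan import *
tip();plan(SW+zs*(.0105+L),Rb(-.35))
a=grab('side','s10')
cv2.imwrite('pics/h10.png',cv2.resize(a['pixels'][170:220,335:385,::-1],None,fx=12,fy=12,interpolation=cv2.INTER_CUBIC))
f=a
P=pts(f);p,Rc,_=ob();M=Rc.as_matrix()
print('pred blade ends',[proj(a,p+M[:,2]*L+q*.006*(M@[-.866,.5,0])).round(1) for q in(-1,1)])
```

```text
t 12.13 tip x,y,z mm [ 2.86 -0.33 10.78] beta 2.792 F(sw) [ 0.  -0.2  0.5] T(sw) [-0.07  0.49 -0.01] w 23.2
turn(tool) [ 0.0007 -0.0006 -0.0001] rows>= 0.007663366999382591
shift(final axes) [-0.     -0.0027  0.0003] in current axes [-0.     -0.0027  0.0003] rows>= 0.06751956255106853
pred blade ends [array([360.1, 198.1]), array([364.3, 198.6])]
```

View pics/h10.png

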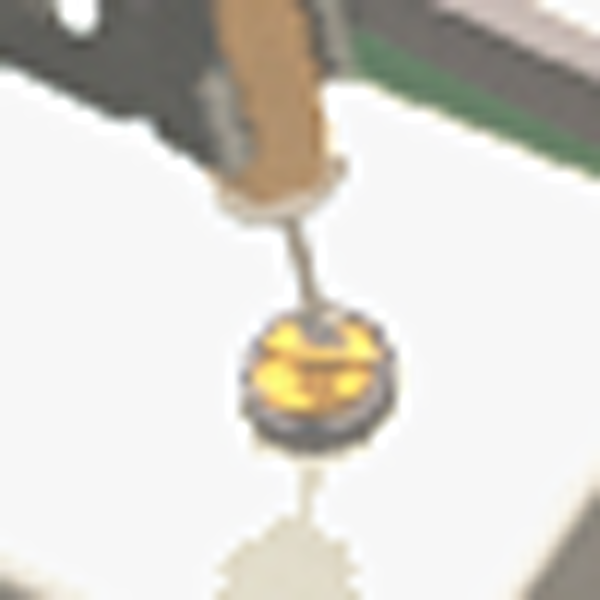

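Run:
```python
from plan import *
a=load('s10')
b=proj(a,SW+.009*zs);print(b,[ (proj(a,SW+.009*zs+.001*d)-b).round(3) for d in(xs,ys,zs)])
pa=a['pixels'][190:208,352:372]
for ch in(0,2): print(pa[...,ch])
```

```text
[361.65446374 199.44060359] [array([ 0.199, -0.269]), array([-0.304, -0.138]), array([-0.057, -0.204])]
[[247 247 248 248 248 250 252 161 195 251 248 247 247 247 247 247 247 247
  247 247]
 [247 247 247 247 248 249 251 187 161 252 249 247 247 247 247 247 247 247
  247 247]
 [247 247 247 247 247 248 251 217 162 247 249 248 247 247 247 247 247 247
  247 247]
 [247 247 247 247 247 248 250 239 160 225 251 248 248 247 247 247 247 247
  247 247]
 [247 247 247 247 247 248 250 251 163 195 253 251 249 248 248 247 247 247
  247 247]
 [247 247 247 248 248 250 252 235 186 168 190 223 243 251 249 248 247 247
  247 247]
 [247 247 247 248 249 227 201 178 151 168 220 201 155 203 247 250 248 247
  247 247]
 [247 247 248 250 243 191 246 244 164 166 162 221 242 205 160 251 249 248
  247 247]
 [247 248 249 244 176 243 253 253 219 173 174 197 253 251 165 227 250 248
  247 247]
 [247 248 249 217 172 185 232 238 240 242 243 239 253 255 227 158 251 249
  247 247]
 [247 248 250 207 217 249 248 221 173 168 165 178 211 190 166 176 243 249
  248 247]
 [247 248 249 160 250 251 250 249 208 211 209 249 254 239 171
[... 1365 characters left out ...]
 248 249
  247 247]
 [247 248 253 199 141 112 111 100  98  96  96  94  98  99 142 161 231 249
  248 247]
 [247 249 252 150 139 122 122 113 103 103 102 111 115 122 147 152 226 249
  248 247]
 [247 249 253 185 164 137 121 114 101 105 100 113 109 127 160 131 227 250
  248 247]
 [247 249 253 156 142 121 113 118 113 101 102 100 115 150 148 122 250 250
  248 247]
 [247 249 247 149 147 161 134 105  98  98 117 128 152 147 112 166 251 249
  248 247]
 [247 248 251 248 127 125 155 144 118 119 145 151 123 109 157 253 251 248
  247 247]
 [247 247 249 249 165 117 110 109 110 109 111 106 113 136 253 252 248 247
  247 247]
 [247 247 248 247 211 204 168 133 127 119 141 157 203 222 250 249 248 247
  247 247]]
```

{"fn": "apply_moves", "kwargs": {"targets": [[[-0.0007, -0.0039, 0], [0, 0, 0], 10], [[0, 0, 0.0005], [0, 0, 0], 10], [[0, 0, 0.0005], [0, 0, 0], 10], [[0, 0, 0.0005], [0, 0, 0], 10], [[0, 0, 0], [0, 0, 0], 10]]}}

```text
time_s: 12.6
position: [0.5296, -0.109, 0.3468]
ee_rot: [2.091, 1.959, 0.465]
wrist_force: [-0.8, 0.2, -1.3]
width: 0.269
```

Run:
```python
from plan import *
tip()
```

```text
t 12.6 tip x,y,z mm [-1.34 -0.25  9.01] beta 2.792 F(sw) [-1.2  0.3 -0.9] T(sw) [ 0.06  0.53 -0.02] w 22.9
```

{"fn": "apply_moves", "kwargs": {"targets": [[[0, 0, 0.0005], [0, 0, 0], 10], [[0, 0, 0], [0, 0, 0], 10]]}}

```text
time_s: 12.77
position: [0.5298, -0.109, 0.3464]
ee_rot: [2.091, 1.959, 0.465]
wrist_force: [0.0, -0.0, -1.0]
width: 0.27
```

Run:
```python
from plan import *
tip()
```

```text
t 12.77 tip x,y,z mm [-1.3  -0.22  8.55] beta 2.792 F(sw) [-0.4 -0.  -0.9] T(sw) [-0.01  0.47 -0.01] w 22.9
```

{"fn": "apply_moves", "kwargs": {"targets": [[[0, 0, 0.0005], [0, 0, 0], 10], [[0, 0, 0], [0, 0, 0], 10]]}}

```text
time_s: 12.93
position: [0.5299, -0.1089, 0.3459]
ee_rot: [2.091, 1.959, 0.465]
wrist_force: [-0.5, 0.0, -1.8]
width: 0.269
```

Run:
```python
from plan import *
tip()
```

```text
t 12.93 tip x,y,z mm [-1.39 -0.23  8.04] beta 2.792 F(sw) [-1.1  0.1 -1.5] T(sw) [0.03 0.49 0.  ] w 22.9
```

{"fn": "apply_moves", "kwargs": {"targets": [[[0, 0, 0.0005], [0, 0, 0], 10], [[0, 0, 0.0005], [0, 0, 0], 10], [[0, 0, 0], [0, 0, 0], 10]]}}

```text
time_s: 13.18
position: [0.5303, -0.1089, 0.3449]
ee_rot: [2.091, 1.959, 0.465]
wrist_force: [0.9, 0.4, -1.0]
width: 0.269
```

Run:
```python
from plan import *
tip()
```

```text
t 13.18 tip x,y,z mm [-1.39 -0.23  7.03] beta 2.792 F(sw) [ 0.4  0.3 -1.3] T(sw) [-0.01  0.45 -0.08] w 22.9
```

{"fn": "apply_moves", "kwargs": {"targets": [[[0, 0, 0.0005], [0, 0, 0], 10], [[0, 0, 0.0005], [0, 0, 0], 10], [[0, 0, 0], [0, 0, 0], 10]]}}

```text
time_s: 13.43
position: [0.5307, -0.1089, 0.344]
ee_rot: [2.091, 1.959, 0.465]
wrist_force: [0.9, -0.5, -0.6]
width: 0.275
```

Run:
```python
from plan import *
tip()
```

```text
t 13.43 tip x,y,z mm [-1.37 -0.24  6.03] beta 2.792 F(sw) [ 0.5 -0.6 -0.9] T(sw) [ 0.    0.43 -0.03] w 23.4
```

{"fn": "apply_moves", "kwargs": {"targets": [[[0, 0, 0.0007], [0, 0, 0], 10], [[0, 0, 0.0007], [0, 0, 0], 10], [[0, 0, 0], [0, 0, 0.05], 10], [[0, 0, 0], [0, 0, 0.05], 10], [[0, 0, 0], [0, 0, 0.05], 10], [[0, 0, 0], [0, 0, 0], 10]]}}

```text
time_s: 13.93
position: [0.5314, -0.1087, 0.3429]
ee_rot: [2.25, 1.807, 0.494]
wrist_force: [2.0, -0.3, -0.9]
width: 0.267
```

Run:
```python
from plan import *
tip()
```

```text
t 13.93 tip x,y,z mm [-1.05 -0.23  4.68] beta 2.944 F(sw) [ 1.4 -0.6 -1.6] T(sw) [-0.01 -0.03 -0.02] w 22.7
```

{"fn": "apply_moves", "kwargs": {"targets": [[[0, 0, 0], [0, 0, 0.05], 10], [[0, 0, 0], [0, 0, 0.05], 10], [[0, 0, 0], [0, 0, 0.05], 10], [[0, 0, 0], [0, 0, 0], 10]]}}

```text
time_s: 14.27
position: [0.5314, -0.1088, 0.3428]
ee_rot: [2.395, 1.647, 0.52]
wrist_force: [1.4, -0.0, -0.3]
width: 0.269
```

Run:
```python
from plan import *
tip()
```

```text
t 14.27 tip x,y,z mm [-1.13 -0.26  4.69] beta 3.092 F(sw) [ 1.2 -0.2 -0.9] T(sw) [-0.02 -0.    0.05] w 22.9
```

{"fn": "apply_moves", "kwargs": {"targets": [[[0, 0, 0], [0, 0, 0.05], 10], [[0, 0, 0], [0, 0, 0.05], 10], [[0, 0, 0], [0, 0, 0.05], 10], [[0, 0, 0], [0, 0, 0], 10]]}}

```text
time_s: 14.6
position: [0.5313, -0.1088, 0.3428]
ee_rot: [2.531, 1.476, 0.543]
wrist_force: [1.4, -1.4, -2.0]
width: 0.27
```

Run:
```python
from plan import *
tip()
```

```text
t 14.6 tip x,y,z mm [-1.26 -0.26  4.66] beta -3.042 F(sw) [ 0.4 -1.5 -2.3] T(sw) [-0.13  0.04  0.04] w 23.0
```

{"fn": "apply_moves", "kwargs": {"targets": [[[0, 0, 0], [0, 0, 0.06], 10], [[0, 0, 0], [0, 0, 0.06], 10], [[0, 0, 0], [0, 0, 0.06], 10], [[0, 0, 0], [0, 0, 0.06], 10], [[0, 0, 0], [0, 0, 0], 10]]}}

```text
time_s: 15.02
position: [0.5313, -0.1088, 0.3428]
ee_rot: [2.725, 1.179, 0.576]
wrist_force: [0.7, 0.2, -0.7]
width: 0.274
```

Run:
```python
from plan import *
tip()
```

```text
t 15.02 tip x,y,z mm [-1.39 -0.27  4.66] beta -2.802 F(sw) [ 0.4  0.1 -0.9] T(sw) [-0.07  0.26  0.05] w 23.3
```

{"fn": "apply_moves", "kwargs": {"targets": [[[0, 0, 0], [0, 0, 0.06], 10], [[0, 0, 0], [0, 0, 0.06], 10], [[0, 0, 0], [0, 0, 0.06], 10], [[0, 0, 0], [0, 0, 0], 10]]}}

```text
time_s: 15.35
position: [0.5312, -0.1088, 0.3427]
ee_rot: [2.85, 0.94, 0.595]
wrist_force: [0.9, -0.4, -1.1]
width: 0.272
```

Run:
```python
from plan import *
tip()
```

```text
t 15.35 tip x,y,z mm [-1.5  -0.22  4.65] beta -2.623 F(sw) [ 0.3 -0.5 -1.3] T(sw) [-0.02  0.44  0.04] w 23.1
```

{"fn": "apply_moves", "kwargs": {"targets": [[[0, 0, 0], [0, 0, 0.06], 10], [[0, 0, 0], [0, 0, 0.06], 10], [[0, 0, 0], [0, 0, 0.06], 10], [[0, 0, 0], [0, 0, 0], 10]]}}

```text
time_s: 15.68
position: [0.5312, -0.1088, 0.3427]
ee_rot: [2.955, 0.689, 0.61]
wrist_force: [-1.2, 0.3, -0.4]
width: 0.271
```

Run:
```python
from plan import *
tip()
```

```text
t 15.68 tip x,y,z mm [-1.59 -0.18  4.63] beta -2.444 F(sw) [-1.2  0.4  0.1] T(sw) [-0.    0.6   0.11] w 23.0
```

{"fn": "apply_moves", "kwargs": {"targets": [[[0, 0, 0], [0, 0, 0.05], 10], [[0, 0, 0], [0, 0, 0.05], 10], [[0, 0, 0], [0, 0, 0.05], 10], [[0, 0, 0], [0, 0, 0.05], 10], [[0, 0, 0], [0, 0, 0], 10]]}}

```text
time_s: 16.1
position: [0.5312, -0.1088, 0.3426]
ee_rot: [3.046, 0.396, 0.622]
wrist_force: [-0.8, -0.2, 0.1]
width: 0.272
```

Run:
```python
from plan import *
tip()
```

```text
t 16.1 tip x,y,z mm [-1.66 -0.13  4.6 ] beta -2.245 F(sw) [-0.7 -0.1  0.4] T(sw) [0.19 0.77 0.09] w 23.1
```

{"fn": "apply_moves", "kwargs": {"targets": [[[0, 0, 0], [0, 0, 0.05], 10], [[0, 0, 0], [0, 0, 0.05], 10], [[0, 0, 0], [0, 0, 0.05], 10], [[0, 0, 0], [0, 0, 0.05], 10], [[0, 0, 0], [0, 0, 0], 10]]}}

```text
time_s: 16.52
position: [0.5312, -0.1087, 0.3426]
ee_rot: [-3.047, -0.09, -0.615]
wrist_force: [-1.0, 0.7, -0.1]
width: 0.271
```

Run:
```python
from plan import *
tip();print(ob()[2]['joint_positions'].round(2))
a=grab('side','s11')
cv2.imwrite('pics/h11.png',cv2.resize(a['pixels'][170:220,335:385,::-1],None,fx=12,fy=12,interpolation=cv2.INTER_CUBIC))
```

```text
t 16.52 tip x,y,z mm [-1.68 -0.07  4.59] beta -2.045 F(sw) [-0.9  0.8  0.3] T(sw) [0.31 0.84 0.11] w 23.1
[-0.66  0.44  1.03  2.03 -0.91  0.67 -0.58]
```

View pics/h11.png

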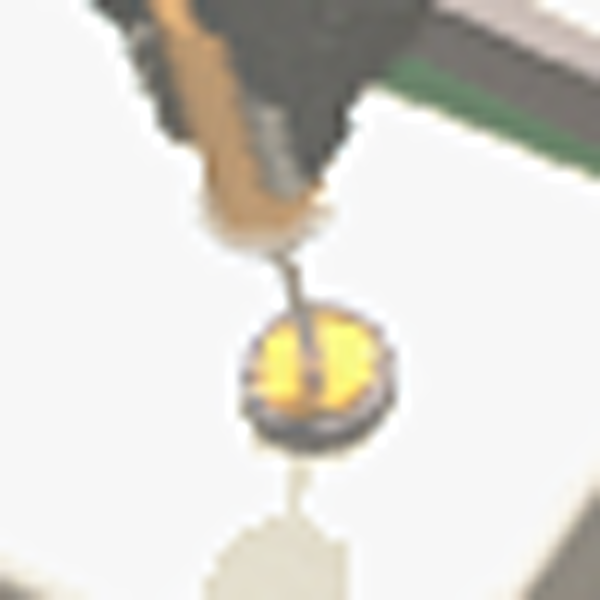

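{"fn": "apply_moves", "kwargs": {"targets": [[[0, 0, 0], [0, 0, 0.05], 10], [[0, 0, 0], [0, 0, 0.05], 10], [[0, 0, 0], [0, 0, 0.05], 10], [[0, 0, 0], [0, 0, 0.05], 10], [[0, 0, 0], [0, 0, 0], 10]]}}

```text
time_s: 16.98
position: [0.5312, -0.1087, 0.3426]
ee_rot: [-3.003, 0.214, -0.6]
wrist_force: [-1.9, -0.4, -1.5]
width: 0.273
```

Run:
```python
from plan import *
tip();print(ob()[2]['joint_positions'].round(2))
```

```text
t 16.98 tip x,y,z mm [-1.62 -0.05  4.58] beta -1.844 F(sw) [-2.3 -0.2 -0.6] T(sw) [0.29 0.93 0.01] w 23.2
[-0.68  0.47  1.07  2.03 -0.95  0.69 -0.75]
```

{"fn": "apply_moves", "kwargs": {"targets": [[[0, 0, 0], [0, 0, 0.05], 10], [[0, 0, 0], [0, 0, 0.05], 10], [[0, 0, 0], [0, 0, 0.05], 10], [[0, 0, 0], [0, 0, 0.05], 10], [[0, 0, 0], [0, 0, 0], 10]]}}

```text
time_s: 17.4
position: [0.5313, -0.1087, 0.3427]
ee_rot: [-2.932, 0.506, -0.58]
wrist_force: [0.0, 0.2, -1.7]
width: 0.269
```

Run:
```python
from plan import *
tip();print(ob()[2]['joint_positions'].round(2))
```

```text
t 17.4 tip x,y,z mm [-1.45 -0.15  4.6 ] beta -1.644 F(sw) [-0.6  0.2 -1.6] T(sw) [0.11 0.56 0.  ] w 22.9
[-0.71  0.49  1.11  2.03 -0.98  0.72 -0.92]
```

{"fn": "apply_moves", "kwargs": {"targets": [[[0, 0, 0], [0, 0, 0.05], 10], [[0, 0, 0], [0, 0, 0.05], 10], [[0, 0, 0], [0, 0, 0.05], 10], [[0, 0, 0], [0, 0, 0.05], 10], [[0, 0, 0], [0, 0, 0], 10]]}}

```text
time_s: 17.82
position: [0.5313, -0.1086, 0.3428]
ee_rot: [-2.834, 0.787, -0.554]
wrist_force: [-1.7, 2.6, 0.7]
width: 0.268
```

Run:
```python
from plan import *
tip();print(ob()[2]['joint_positions'].round(2))
```

```text
t 17.82 tip x,y,z mm [-1.33  0.13  4.62] beta -1.444 F(sw) [-1.   2.8  1.2] T(sw) [ 0.88  0.64 -0.04] w 22.8
[-0.73  0.51  1.15  2.03 -1.01  0.74 -1.1 ]
```

{"fn": "apply_moves", "kwargs": {"targets": [[[0, 0, -0.002], [0, 0, 0], 10], [[0, 0, -0.003], [0, 0, 0], 10], [[0, 0, -0.01], [0, 0, 0], 10], [[0, 0, -0.025], [0, 0, 0], 10], [[0, 0, -0.03], [0, 0, 0], 10], [[0, 0, -0.03], [0, 0, 0], 10], [[0, 0, 0], [0, 0, 0], 10]]}}

```text
time_s: 18.4
position: [0.4925, -0.116, 0.4365]
ee_rot: [-2.83, 0.789, -0.562]
wrist_force: [0.3, -0.1, -0.1]
width: 0.27
```

Run:
```python
from plan import *
tip();print(ob()[2]['joint_positions'].round(2))
a=grab('side','s12');b=grab('top','t12')
im=np.hstack([cv2.resize(f['pixels'][y:y+50,x:x+50],None,fx=8,fy=8,interpolation=cv2.INTER_CUBIC) for f,x,y in((a,335,175),(b,330,140))])
cv2.imwrite('pics/h12.png',im[...,::-1])
plan(HOLE+[0,0,.4231-.078],Rtool([0,0,-1],24))
```

```text
t 18.4 tip x,y,z mm [  0.49  -3.24 106.34] beta -1.442 F(sw) [ 0.2 -0.2 -0.2] T(sw) [-0.05  0.38  0.01] w 22.9
[-0.91  0.19  1.24  2.02 -0.51  0.74 -1.49]
turn(tool) [ 0.3037 -0.4387 -2.4878] rows>= 21.20313240798381
shift(final axes) [-0.1663 -0.1195  0.0099] in current axes [ 0.0688  0.1924 -0.0164] rows>= 5.125478646455309
```

View pics/h12.png

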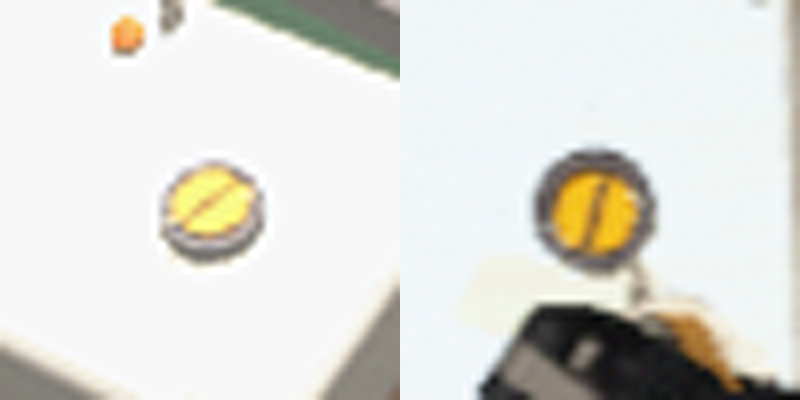

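Run:
```python
from plan import *
for nm in('t12','s12'):
    f=load(nm);N=61;g=np.linspace(-.015,.015,N);X,Y=np.meshgrid(g,g,indexing='ij')
    W=SW+.009*zs+X[...,None]*xs+Y[...,None]*ys
    uvm=np.array([proj(f,w) for w in W.reshape(-1,3)]).reshape(N,N,2).astype(np.float32)
    pa=cv2.remap(f['pixels'],uvm[...,0],uvm[...,1],cv2.INTER_CUBIC);g_=pa[...,1].astype(float)
    h=cv2.cvtColor(pa,cv2.COLOR_RGB2HSV);b=(h[...,1]>100)&(h[...,0]>15)&(h[...,0]<35);cx,cy=X[b].mean(),Y[b].mean()
    m=np.hypot(X-cx,Y-cy)<.0085;w=np.clip(np.percentile(g_[m],70)-g_,0,None)*m;w[w<.3*w.max()]=0
    A=np.stack([(X-cx).ravel(),(Y-cy).ravel()]);mu=(A*w.ravel()).sum(1)/w.sum();C=((A-mu[:,None])*w.ravel())@(A-mu[:,None]).T
    e,V=np.linalg.eigh(C);d=V[:,1];print(nm,(np.arctan2(d[0],d[1])%np.pi).round(3),(e[1]/e[0]).round(1))
```

```text
t12 1.87 12.3
s12 1.896 12.8
```

{"fn": "apply_moves", "kwargs": {"targets": [[[0, 0, 0], [0.014, -0.02, -0.113], 10], [[0, 0, 0], [0.014, -0.02, -0.113], 10], [[0, 0, 0], [0.014, -0.02, -0.113], 10], [[0, 0, 0], [0.014, -0.02, -0.113], 10], [[0, 0, 0], [0.014, -0.02, -0.113], 10], [[0, 0, 0], [0.014, -0.02, -0.113], 10], [[0, 0, 0], [0.014, -0.02, -0.113], 10], [[0, 0, 0], [0.014, -0.02, -0.113], 10], [[0, 0, 0], [0.014, -0.02, -0.113], 10], [[0, 0, 0], [0.014, -0.02, -0.113], 10]]}}

```text
time_s: 19.33
position: [0.4941, -0.1125, 0.4304]
ee_rot: [-2.869, -0.931, -0.367]
wrist_force: [0.1, 1.0, -1.3]
width: 0.269
```

Run:
```python
from plan import *
print(ob()[2]['joint_positions'].round(2))
plan(HOLE+[0,0,.4231-.078],Rtool([0,0,-1],24))
```

```text
[-0.61  0.21  0.94  1.95 -0.48  0.98 -0.38]
turn(tool) [ 0.1589 -0.236  -1.3535] rows>= 11.525647626347304
shift(final axes) [-0.1665 -0.1203  0.0073] in current axes [-0.1484  0.1376 -0.0356] rows>= 5.138569037433737
```

{"fn": "apply_moves", "kwargs": {"targets": [[[0, 0, 0], [0.0135, -0.02, -0.113], 10], [[0, 0, 0], [0.0135, -0.02, -0.113], 10], [[0, 0, 0], [0.0135, -0.02, -0.113], 10], [[0, 0, 0], [0.0135, -0.02, -0.113], 10], [[0, 0, 0], [0.0135, -0.02, -0.113], 10], [[0, 0, 0], [0.0135, -0.02, -0.113], 10], [[0, 0, 0], [0.0135, -0.02, -0.113], 10], [[0, 0, 0], [0.0135, -0.02, -0.113], 10], [[0, 0, 0], [0.0135, -0.02, -0.113], 10], [[0, 0, 0], [0.0135, -0.02, -0.113], 10]]}}

```text
time_s: 20.17
position: [0.4942, -0.1124, 0.4301]
ee_rot: [-1.98, -2.411, -0.062]
wrist_force: [-0.4, 0.3, -1.1]
width: 0.268
```

{"fn": "apply_moves", "kwargs": {"targets": [[[0, 0, 0], [0.0135, -0.02, -0.113], 10], [[0, 0, 0], [0.0135, -0.02, -0.113], 10], [[0, 0, 0], [0, 0, 0], 10]]}}

```text
time_s: 20.42
position: [0.4942, -0.1122, 0.4303]
ee_rot: [-1.705, -2.636, 0.007]
wrist_force: [-0.2, 0.9, -0.2]
width: 0.272
```

Run:
```python
from plan import *
print(ob()[2]['joint_positions'].round(2))
plan(HOLE+[0,0,.4231-.078],Rtool([0,0,-1],24))
```

```text
[-0.49  0.22  0.76  1.89 -0.17  1.1   0.75]
turn(tool) [-0.0049  0.0003  0.0037] rows>= 0.05127226386932544
shift(final axes) [-0.1667 -0.1204  0.0072] in current axes [-0.1663 -0.121   0.0078] rows>= 5.14486225327065
```

{"fn": "apply_moves", "kwargs": {"targets": [[[-0.0278, -0.02, 0.0012], [-0.005, 0, 0.004], 10], [[-0.0278, -0.02, 0.0012], [0, 0, 0], 10], [[-0.0278, -0.02, 0.0012], [0, 0, 0], 10], [[-0.0278, -0.02, 0.0012], [0, 0, 0], 10], [[-0.0278, -0.02, 0.0012], [0, 0, 0], 10], [[-0.0278, -0.02, 0.0012], [0, 0, 0], 10], [[0, 0, 0], [0, 0, 0], 10], [[0, 0, 0], [0, 0, 0], 10], [[0, 0, 0], [0, 0, 0], 10]]}}

```text
time_s: 21.17
position: [0.4508, -0.3133, 0.4236]
ee_rot: [1.724, 2.625, 0.004]
wrist_force: [-0.0, 0.8, -1.1]
width: 0.268
```

Run:
```python
from plan import *
print(ob()[1].as_matrix()[:,2].round(4))
plan(HOLE+[0,0,.4231-.078],Rtool([0,0,-1],24))
a=grab('side','s13');b=grab('top','t13')
im=np.hstack([cv2.resize(f['pixels'][y:y+100,x:x+80],None,fx=5,fy=5,interpolation=cv2.INTER_CUBIC) for f,x,y in((a,345,225),(b,405,195))])
cv2.imwrite('pics/p13.png',im[...,::-1])
```

```text
[ 0.0022  0.0017 -1.    ]
turn(tool) [ 0.0027 -0.0007 -0.0102] rows>= 0.08809809861272469
shift(final axes) [-0.0006  0.001   0.0005] in current axes [-0.0006  0.001   0.0005] rows>= 0.03156312220085607
```

View pics/p13.png

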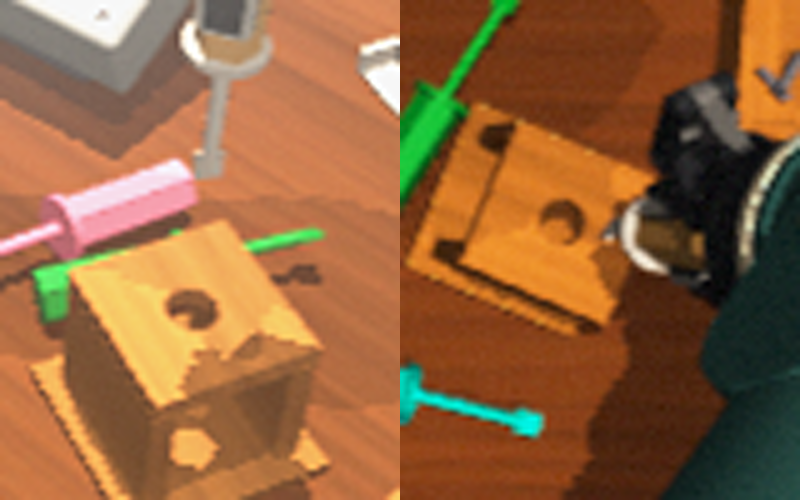

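Run:
```python
from plan import *
a=load('s13');b=load('t13');up=np.array([0,0,1.])
print('proj HOLE',proj(a,HOLE),proj(b,HOLE))
for f,c in((a,(383,286)),(b,(437,239))):
    g=f['pixels'][...,0].astype(int);y0,x0=c[1]-9,c[0]-9
    w=g[y0:y0+19,x0:x0+19];hs=cv2.cvtColor(f['pixels'],cv2.COLOR_RGB2HSV)
    m=(w<np.median(w)*.82).astype(np.uint8);n,l,st,ce=cv2.connectedComponentsWithStats(m)
    k=l[9,9] or 1+np.argmax(st[1:,4]);s_=st[k];uv=(x0+s_[0]+s_[2]/2-.5,y0+s_[1]+s_[3]/2-.5)
    print(st[k],uv,onplane(f,uv,up,.078).round(4), 'side+1:',onplane(f,(uv[0]+1,uv[1]),up,.078).round(4))
```

```text
proj HOLE [382.78376493 285.89747659] [436.34089014 239.66288807]
[ 4  6 11  8 59] (np.float64(383.0), np.float64(286.5)) [ 0.451  -0.3149  0.078 ] side+1: [ 0.4525 -0.3164  0.078 ]
[ 5  5  9  9 46] (np.float64(437.0), np.float64(239.0)) [ 0.4537 -0.3152  0.078 ] side+1: [ 0.4538 -0.3177  0.078 ]
```

{"fn": "apply_moves", "kwargs": {"targets": [[[-0.0013, 0.0009, 0.02], [0.003, 0, 0], 10], [[0, 0, 0.03], [0, 0, 0], 10], [[0, 0, 0.015], [0, 0, 0], 10], [[0, 0, 0.015], [0, 0, 0], 10], [[0, 0, 0.01], [0, 0, 0], 10], [[0, 0, 0], [0, 0, 0], 10]]}}

```text
time_s: 21.77
position: [0.4522, -0.3133, 0.333]
ee_rot: [-1.719, -2.627, 0.001]
wrist_force: [-0.4, 0.3, -1.2]
width: 0.271
```

Run:
```python
from plan import *
o=ob()[2];print(o['wrist_force'],o['torque'],o['position'])
a=grab('side','s14')
cv2.imwrite('pics/p14.png',cv2.resize(a['pixels'][225:325,335:435,::-1],None,fx=6,fy=6,interpolation=cv2.INTER_CUBIC))
```

```text
[-0.38827596  0.25746351 -1.2493601 ] [-0.00087748 -0.02518876  0.01707533] [ 0.45218547 -0.31332806  0.33301324]
```

View pics/p14.png

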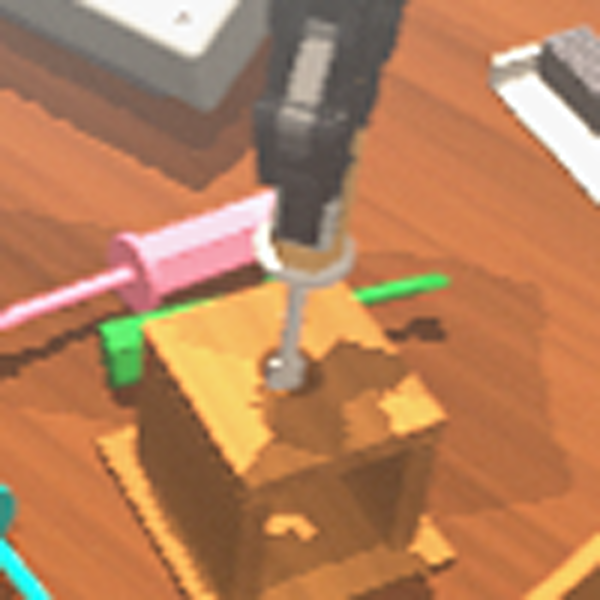

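{"fn": "apply_moves", "kwargs": {"targets": [[[0, 0, 0.012], [0, 0, 0], 10], [[0, 0, 0.012], [0, 0, 0], 10], [[0, 0, 0.012], [0, 0, 0], 10], [[0, 0, 0.012], [0, 0, 0], 10], [[0, 0, 0.008], [0, 0, 0], 10], [[0, 0, 0.002], [0, 0, 0], 10], [[0, 0, 0], [0, 0, 0], 10], [[0, 0, 0], [0, 0, 0], 10]]}}

```text
time_s: 22.48
position: [0.4521, -0.3147, 0.2769]
ee_rot: [1.721, 2.627, -0.001]
wrist_force: [0.1, 0.2, -1.7]
width: 0.27
```

Run:
```python
from plan import *
o=ob()[2];print(o['wrist_force'],o['torque'],o['position'])
a=grab('side','s15')
cv2.imwrite('pics/p15.png',cv2.resize(a['pixels'][225:325,335:435,::-1],None,fx=6,fy=6,interpolation=cv2.INTER_CUBIC))
```

```text
[ 0.1070977   0.16177952 -1.7055964 ] [-0.0744133  -0.01158835 -0.02183325] [ 0.45208389 -0.31472374  0.27692334]
```

View pics/p15.png

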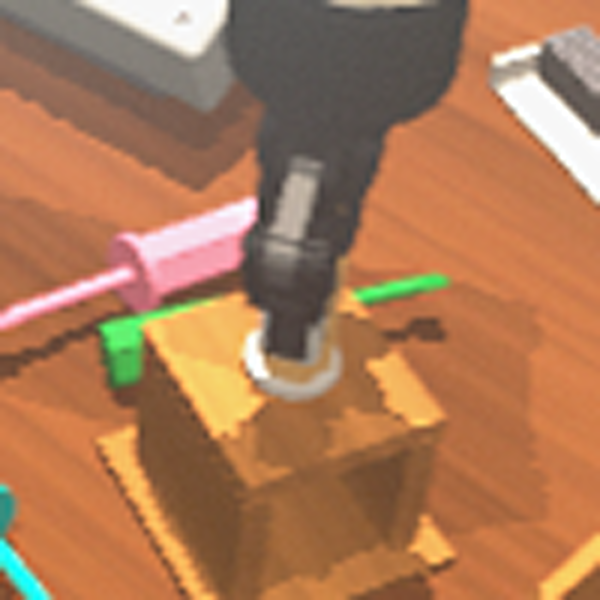

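{"fn": "apply_moves", "kwargs": {"targets": [[[0, 0, 0.001], [0, 0, 0], 10], [[0, 0, 0.001], [0, 0, 0], 10], [[0, 0, 0.001], [0, 0, 0], 10], [[0, 0, 0], [0, 0, 0], 10]]}}

```text
time_s: 22.87
position: [0.452, -0.3145, 0.2737]
ee_rot: [1.721, 2.627, -0.001]
wrist_force: [-0.6, 0.4, -0.6]
width: 0.268
```

{"fn": "apply_moves", "kwargs": {"targets": [[[0, 0, 0.001], [0, 0, 0], 10], [[0, 0, 0], [0, 0, 0], 10]]}}

```text
time_s: 23.03
position: [0.4521, -0.3145, 0.2728]
ee_rot: [1.721, 2.627, -0.001]
wrist_force: [-0.2, 0.6, -0.1]
width: 0.274
```

{"fn": "apply_moves", "kwargs": {"targets": [[[0, 0, 0.0007], [0, 0, 0], 10], [[0, 0, 0], [0, 0, 0], 10], [[0, 0, 0], [0, 0, 0], 32], [[0, 0, 0], [0, 0, 0], 36], [[0, 0, 0], [0, 0, 0], 45], [[0, 0, 0], [0, 0, 0], 60], [[0, 0, 0], [0, 0, 0], 60], [[0, 0, 0], [0, 0, 0], 60]]}}

```text
time_s: 23.7
position: [0.452, -0.3145, 0.272]
ee_rot: [1.721, 2.627, -0.001]
wrist_force: [-0.8, 0.7, 0.3]
width: 0.599
```

Run:
```python
from plan import *
o=ob()[2];print(o['wrist_force'],o['torque'],o['position'],o['width'])
a=grab('side','s16')
cv2.imwrite('pics/p16.png',cv2.resize(a['pixels'][225:325,335:435,::-1],None,fx=6,fy=6,interpolation=cv2.INTER_CUBIC))
```

```text
[-0.81775798  0.73412362  0.25325308] [-0.03912291 -0.01149835  0.03564162] [ 0.45203677 -0.31449985  0.2719823 ] 0.5986168166184712
```

View pics/p16.png

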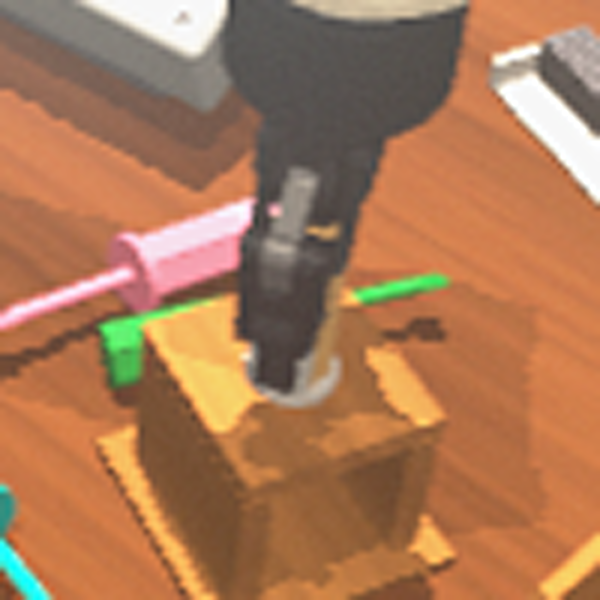

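The driver sits upright and is released. I'll rise straight up.

{"fn": "apply_moves", "kwargs": {"targets": [[[0, 0, -0.01], [0, 0, 0], 60], [[0, 0, -0.02], [0, 0, 0], 60], [[0, 0, -0.03], [0, 0, 0], 60], [[0, 0, -0.03], [0, 0, 0], 60], [[0, 0, -0.02], [0, 0, 0], 60], [[0, 0, 0], [0, 0, 0], 60]]}}

```text
time_s: 24.25
position: [0.4522, -0.3152, 0.3865]
ee_rot: [1.718, 2.622, 0.001]
wrist_force: [-0.1, -0.2, 1.4]
width: 0.601
```

Run:
```python
from plan import *
a=grab('side','s17')
cv2.imwrite('pics/p17.png',cv2.resize(a['pixels'][225:325,335:435,::-1],None,fx=6,fy=6,interpolation=cv2.INTER_CUBIC))
print(ob()[2]['joint_positions'].round(2))
plan(LB+.275*zs,Rlev)
```

```text
[-0.08  0.39  0.8   1.84 -0.33  1.04  1.26]
turn(tool) [-0.2532 -0.3397 -1.2502] rows>= 11.000705543679807
shift(final axes) [-0.0775  0.3367  0.0718] in current axes [0.292  0.195  0.0355] rows>= 8.823054563241026
```

View pics/p17.png

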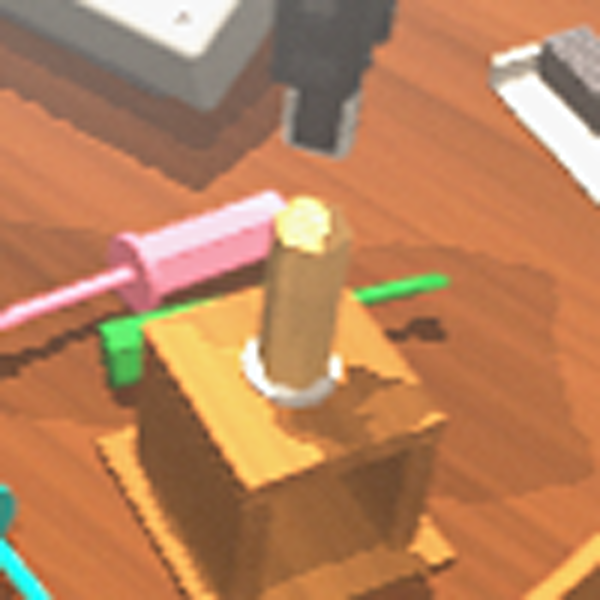

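{"fn": "apply_moves", "kwargs": {"targets": [[[0.0324, 0.0217, 0.0], [0, 0, 0], 60], [[0.0324, 0.0217, 0.0], [0, 0, 0], 60], [[0.0324, 0.0217, 0.0], [0, 0, 0], 60], [[0.0324, 0.0217, 0.0], [0, 0, 0], 60], [[0.0324, 0.0217, 0.0], [0, 0, 0], 60], [[0.0324, 0.0217, 0.0], [0, 0, 0], 60], [[0.0324, 0.0217, 0.0], [0, 0, 0], 60], [[0.0324, 0.0217, 0.0], [0, 0, 0], 60], [[0.0324, 0.0217, 0.0], [0, 0, 0], 60]]}}

```text
time_s: 25.05
position: [0.5142, 0.0329, 0.3814]
ee_rot: [1.721, 2.628, -0.001]
wrist_force: [0.9, 0.1, 0.0]
width: 0.603
```

{"fn": "apply_moves", "kwargs": {"targets": [[[0, 0, 0], [-0.023, -0.031, -0.114], 60], [[0, 0, 0], [-0.023, -0.031, -0.114], 60], [[0, 0, 0], [-0.023, -0.031, -0.114], 60], [[0, 0, 0], [-0.023, -0.031, -0.114], 60], [[0, 0, 0], [-0.023, -0.031, -0.114], 60], [[0, 0, 0], [-0.023, -0.031, -0.114], 60], [[0, 0, 0], [-0.023, -0.031, -0.114], 60], [[0, 0, 0], [-0.023, -0.031, -0.114], 60], [[0, 0, 0], [-0.023, -0.031, -0.114], 60], [[0, 0, 0], [-0.023, -0.031, -0.114], 60]]}}

```text
time_s: 25.88
position: [0.5142, 0.031, 0.3812]
ee_rot: [0.0, 2.776, 0.028]
wrist_force: [0.6, 0.7, -0.1]
width: 0.598
```

Run:
```python
from plan import *
o=ob()[2];print(o['time_s'],o['joint_positions'].round(2))
plan(LB+.275*zs,Rlev)
```

```text
25.8833 [-0.57  0.19  0.5   2.04 -0.13  0.57  1.57]
turn(tool) [-0.0215 -0.033  -0.1048] rows>= 0.9333100369223736
shift(final axes) [ 0.0127 -0.0002  0.0303] in current axes [ 0.0116 -0.0009  0.0307] rows>= 0.820817724641869
```

{"fn": "apply_moves", "kwargs": {"targets": [[[0, 0, 0], [-0.0215, -0.033, -0.105], 60], [[0.0127, 0, 0.03], [0, 0, 0], 60], [[0, 0, 0], [0, 0, 0], 60], [[0, 0, 0], [0, 0, 0], 60]]}}

```text
time_s: 26.22
position: [0.514, 0.0307, 0.3482]
ee_rot: [-0.139, 2.743, 0.03]
wrist_force: [-0.6, 0.3, 0.7]
width: 0.602
```

Run:
```python
from plan import *
o=ob()[2];print(o['time_s'],o['joint_positions'].round(2))
plan(LB+.195*zs,Rlev)
```

```text
26.2167 [-0.51  0.23  0.44  2.08 -0.22  0.47  1.75]
turn(tool) [-0.0014 -0.0044 -0.0068] rows>= 0.06839801349370436
shift(final axes) [-0.0004  0.      0.08  ] in current axes [-0.0008  0.0002  0.08  ] rows>= 1.9997800310296119
```

{"fn": "apply_moves", "kwargs": {"targets": [[[0, 0, 0.02], [-0.001, -0.004, -0.007], 60], [[0, 0, 0.02], [0, 0, 0], 60], [[0, 0, 0.02], [0, 0, 0], 60], [[0, 0, 0.02], [0, 0, 0], 60], [[0, 0, 0], [0, 0, 0], 40], [[0, 0, 0], [0, 0, 0], 25], [[0, 0, 0], [0, 0, 0], 18], [[0, 0, 0], [0, 0, 0], 18]], "squeeze": 20}}

```text
time_s: 26.88
position: [0.5457, 0.0345, 0.277]
ee_rot: [-0.15, 2.733, 0.031]
wrist_force: [0.0, 0.7, 0.6]
width: 0.182
```

Run:
```python
from plan import *
o=ob()[2];print(o['time_s'],o['wrist_force'],o['width'],o['joint_positions'].round(2))
plan(LB+.195*zs-.023*ys,Rlev)
```

```text
26.8833 [0.04700881 0.71922275 0.6206082 ] 0.18180452417761048 [-0.39  0.39  0.32  2.06 -0.38  0.32  1.9 ]
turn(tool) [0.0007 0.005  0.0012] rows>= 0.04318261542540725
shift(final axes) [ 0.0013 -0.0233  0.002 ] in current axes [ 0.0013 -0.0233  0.002 ] rows>= 0.5851211044970402
```

{"fn": "apply_moves", "kwargs": {"targets": [[[0, -0.005, 0], [0, 0, 0], 18], [[0, -0.005, 0], [0, 0, 0], 18], [[0, -0.005, 0], [0, 0, 0], 18], [[0, -0.005, 0], [0, 0, 0], 18], [[0, -0.003, 0], [0, 0, 0], 18], [[0, 0, 0], [0, 0, 0], 18], [[0, 0, 0], [0, 0, 0], 18]]}}

```text
time_s: 27.47
position: [0.548, 0.018, 0.2763]
ee_rot: [-0.162, 2.735, 0.042]
wrist_force: [-3.3, 41.5, 3.2]
width: 0.187
```

Run:
```python
from plan import *
o=ob()[2];print(o['time_s'],o['wrist_force'],o['width'])
plan(LB+.195*zs-.023*ys,Rlev)
a=grab('side','s18')
cv2.imwrite('pics/l18.png',cv2.resize(a['pixels'][140:220,280:380,::-1],None,fx=7,fy=7,interpolation=cv2.INTER_CUBIC))
```

```text
27.4667 [-3.3002771  41.51825715  3.23465787] 0.1873531506717153
turn(tool) [0.0103 0.0028 0.008 ] rows>= 0.11113194183372058
shift(final axes) [ 0.0015 -0.0066  0.0011] in current axes [ 0.0015 -0.0066  0.0011] rows>= 0.1723196401015953
```

View pics/l18.png

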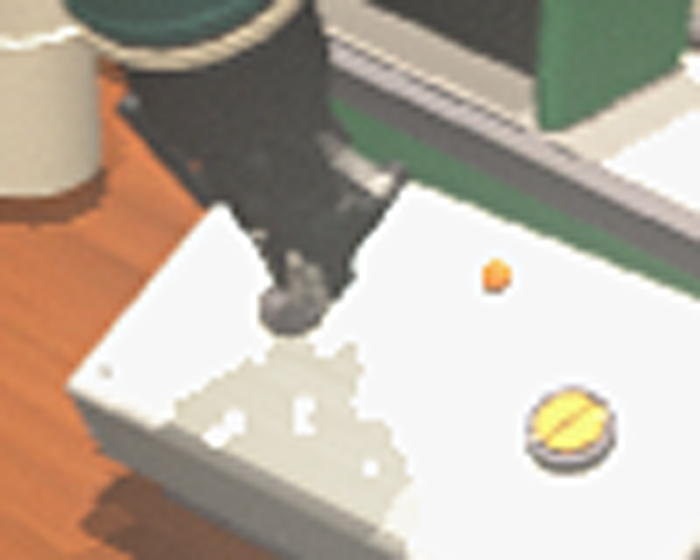

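{"fn": "apply_moves", "kwargs": {"targets": [[[0, 0.003, 0], [0, 0, 0], 30], [[0, 0.001, 0], [0, 0, 0], 50], [[0, 0, 0], [0, 0, 0], 70], [[0, 0, 0], [0, 0, 0], 70], [[0, 0, -0.02], [0, 0, 0], 70], [[0, 0, -0.03], [0, 0, 0], 70], [[0, 0, -0.035], [0, 0, 0], 70], [[0, 0, -0.035], [0, 0, 0], 70], [[0, 0, -0.02], [0, 0, 0], 70], [[0, 0, 0], [0, 0, 0], 70]]}}

```text
time_s: 28.35
position: [0.4926, 0.0084, 0.4082]
ee_rot: [-0.148, 2.729, 0.033]
wrist_force: [0.5, 0.7, 1.3]
width: 0.7
```

Run:
```python
from plan import *
o=ob()[2];print(o['time_s'],o['wrist_force'],o['position'],o['joint_positions'].round(2))
a=grab('side','s19');b=grab('top','t19')
for q in(-.36,-.48): 
    w=LB+.052*(np.sin(q)*ys+np.cos(q)*zs); print(q,proj(a,w).round(1),proj(b,w).round(1))
im=np.hstack([cv2.resize(f['pixels'][y:y+50,x:x+50],None,fx=8,fy=8,interpolation=cv2.INTER_CUBIC) for f,x,y in((a,300,155),(b,280,150))])
cv2.imwrite('pics/l19.png',im[...,::-1]); cv2.imwrite('pics/s19f.png',a['pixels'][...,::-1])
```

```text
28.35 [0.45430309 0.67421987 1.27658246] [0.49262189 0.0083859  0.40820275] [-0.53  0.09  0.49  2.07 -0.12  0.58  1.71]
-0.36 [323.3 175.5] [306.1 174.7]
-0.48 [325.1 176.7] [308.4 174.2]
```

View pics/l19.png

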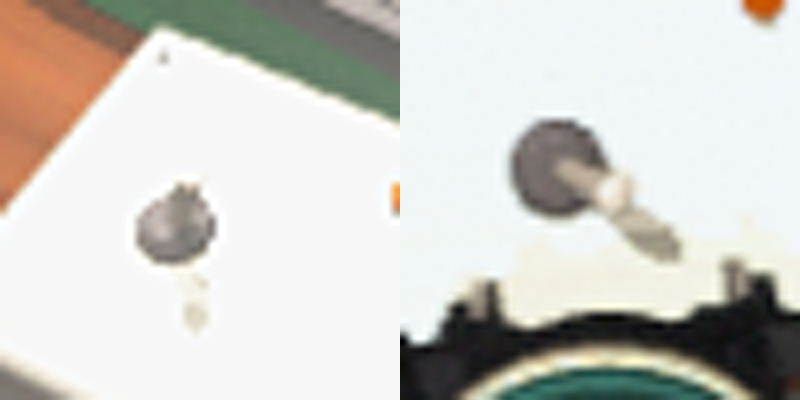

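View pics/s19f.png

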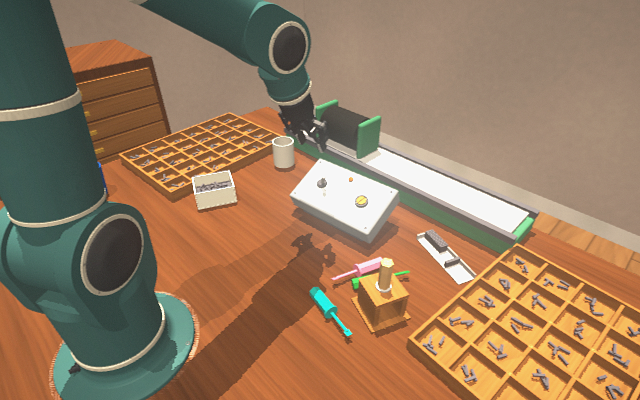

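The top view puts the lever at about -0.37, which is close to the -0.36 threshold. I'll measure it more precisely.

Run:
```python
from plan import *
for nm in('t0','t4','t19'):
    f=dict(np.load(({'t0':'top0'}.get(nm,nm))+'.npz'));im=f['pixels'][150:190,282:318].astype(int)
    hs=(im.max(-1)-im.min(-1));P=pts(f)[150:190,282:318];h=(P-LB)@zs
    m=(h>.018)&(h<.06);y=((P-LB)@ys)[m];x=((P-LB)@xs)[m];hh=h[m]
    v,u=np.nonzero(m)
    print(nm,m.sum(),'top-most',[(u[i]+282,v[i]+150,(x[i]*1e3).round(),(y[i]*1e3).round(1),(hh[i]*1e3).round(0)) for i in np.argsort(-hh)[:5]])
    A=hh>.025; print('  mean y/h angle',np.median(np.arctan2(y[A],hh[A])).round(3), A.sum(), np.polyfit(hh[A],y[A],1).round(4))
for nm in('side0','s4','s19'):
    f=dict(np.load(nm+'.npz'));P=pts(f)[150:200,300:340];h=(P-LB)@zs;m=(h>.025)&(h<.06);y=((P-LB)@ys)[m];hh=h[m];print(nm,m.sum(),np.median(np.arctan2(y,hh)).round(3))
```

```text
t0 46 top-most [(np.int64(291), np.int64(176), np.float64(0.0), np.float64(18.7), np.float64(49.0)), (np.int64(289), np.int64(175), np.float64(3.0), np.float64(23.3), np.float64(49.0)), (np.int64(290), np.int64(178), np.float64(-5.0), np.float64(21.8), np.float64(48.0)), (np.int64(290), np.int64(174), np.float64(5.0), np.float64(20.8), np.float64(47.0)), (np.int64(291), np.int64(177), np.float64(-3.0), np.float64(19.1), np.float64(47.0))]
  mean y/h angle 0.39 40 [ 0.573  -0.0055]
t4 28 top-most [(np.int64(297), np.int64(174), np.float64(4.0), np.float64(3.5), np.float64(52.0)), (np.int64(297), np.int64(175), np.float64(2.0), np.float64(3.7), np.float64(52.0)), (np.int64(298), np.int64(177), np.float64(-3.0), np.float64(1.8), np.float64(51.0)), (np.int64(299), np.int64(177), np.float64(-4.0), np.float64(-0.6), np.float64(51.0)), (np.int64(297), np.int64(177), np.float64(-3.0), np.float64(4.3), np.float64(50.0))]
  mean y/h angle 0.029 27 [ 0.0665 -0.002 ]
t19 38 top-most [(np.int64(304), np.int64(175), np.float64(1.0), np.float64(-13.2), np.float64(52.0)), (np.int64(305), np.int64(175), np.float64(-0.0), np.float64(-15.6), np.float64(51.0)), (np.int64(305), np.int64(176), np.float64(-3.0), np.float64(-15.3), np.float64(49.0)), (np.int64(307), np.int64(176), np.float64(-3.0), np.float64(-20.2), np.float64(49.0)), (np.int64(306), np.int64(174), np.float64(2.0), np.float64(-18.2), np.float64(48.0))]
  mean y/h angle -0.316 35 [-0.5222  0.0071]
side0 36 0.387
s4 36 -0.032
s19 27 -0.391
```

Run:
```python
from plan import *
plan(LB+.195*zs-.018*ys,Rlev)
```

```text
turn(tool) [0.001  0.0051 0.0007] rows>= 0.04365433414174391
shift(final axes) [0.0002 0.0012 0.1413] in current axes [0.001  0.0011 0.1413] rows>= 3.5320523796476833
```

{"fn": "apply_moves", "kwargs": {"targets": [[[0.001, 0.001, 0.03], [0.001, 0.005, 0], 60], [[0, 0, 0.03], [0, 0, 0], 60], [[0, 0, 0.03], [0, 0, 0], 60], [[0, 0, 0.025], [0, 0, 0], 60], [[0, 0, 0.025], [0, 0, 0], 60], [[0, 0, 0], [0, 0, 0], 60], [[0, 0, 0], [0, 0, 0], 60]]}}

```text
time_s: 29.03
position: [0.5459, 0.0154, 0.2732]
ee_rot: [-0.149, 2.744, 0.027]
wrist_force: [-0.4, -0.5, 0.7]
width: 0.604
```

{"fn": "apply_moves", "kwargs": {"targets": [[[0, -0.004, 0], [0, 0, 0], 60], [[0, -0.004, 0], [0, 0, 0], 60], [[0, -0.003, 0], [0, 0, 0], 60], [[0, 0, 0], [0, 0, 0], 60]]}}

```text
time_s: 29.37
position: [0.5474, 0.0044, 0.276]
ee_rot: [-0.149, 2.738, 0.029]
wrist_force: [-0.1, -0.1, 0.1]
width: 0.601
```

Run:
```python
from plan import *
plan(LB+.195*zs-.036*ys,Rlev);print(ob()[2]['wrist_force'])
```

```text
turn(tool) [-0.0009 -0.      0.0005] rows>= 0.00876471527260855
shift(final axes) [-0.0006 -0.0062  0.0016] in current axes [-0.0006 -0.0062  0.0016] rows>= 0.16174948377323056
[-0.12910892 -0.10168296  0.06883944]
```

No contact yet, at -30 mm. I'll keep going in small steps.

{"fn": "apply_moves", "kwargs": {"targets": [[[0, -0.002, 0], [0, 0, 0], 60], [[0, -0.002, 0], [0, 0, 0], 60], [[0, -0.002, 0], [0, 0, 0], 60], [[0, 0, 0], [0, 0, 0], 60]]}}

```text
time_s: 29.7
position: [0.5482, 0.0004, 0.2752]
ee_rot: [-0.153, 2.739, 0.031]
wrist_force: [1.0, 8.6, 1.3]
width: 0.603
```

{"fn": "apply_moves", "kwargs": {"targets": [[[0, -0.0015, 0], [0, 0, 0], 60], [[0, 0, 0], [0, 0, 0], 60]]}}

```text
time_s: 29.87
position: [0.5483, -0.0001, 0.2751]
ee_rot: [-0.154, 2.739, 0.033]
wrist_force: [-0.2, 14.4, 1.7]
width: 0.597
```

{"fn": "apply_moves", "kwargs": {"targets": [[[0, -0.0015, 0], [0, 0, 0], 60], [[0, 0, 0], [0, 0, 0], 60]]}}

```text
time_s: 30.03
position: [0.5485, -0.0007, 0.2751]
ee_rot: [-0.156, 2.74, 0.034]
wrist_force: [-0.7, 20.2, 1.5]
width: 0.597
```

The force climbs well past the lever's friction, so the lever is at its end stop. I'll back off and rise clear.

{"fn": "apply_moves", "kwargs": {"targets": [[[0, 0.005, 0], [0, 0, 0], 60], [[0, 0.006, 0], [0, 0, 0], 60], [[0, 0, 0], [0, 0, 0], 60], [[0, 0, -0.03], [0, 0, 0], 60], [[0, 0, -0.035], [0, 0, 0], 60], [[0, 0, -0.035], [0, 0, 0], 60], [[-0.03, 0, -0.025], [0, 0, 0], 60], [[-0.03, 0, -0.025], [0, 0, 0], 60], [[0, 0, 0], [0, 0, 0], 60], [[0, 0, 0], [0, 0, 0], 60]]}}

```text
time_s: 30.87
position: [0.5449, 0.0069, 0.4381]
ee_rot: [-0.15, 2.736, 0.029]
wrist_force: [-0.6, 0.2, -0.8]
width: 0.601
```

Run:
```python
from plan import *
o=ob()[2];print(o['time_s'],o['wrist_force'],o['position'],o['qd'].round(3))
a=grab('side','s20');b=grab('top','t20')
for nm,f,w in(('top',b,(150,190,282,318)),('side',a,(150,200,300,340))):
    P=pts(f)[w[0]:w[1],w[2]:w[3]];h=(P-LB)@zs;m=(h>.025)&(h<.06);y=((P-LB)@ys)[m];hh=h[m];print(nm,m.sum(),np.median(np.arctan2(y,hh)).round(3))
im=np.hstack([cv2.resize(f['pixels'][y:y+100,x:x+80],None,fx=5,fy=5,interpolation=cv2.INTER_CUBIC) for f,x,y in((a,300,150),(b,280,120))])
cv2.imwrite('pics/e20.png',im[...,::-1]);cv2.imwrite('pics/e20t.png',b['pixels'][...,::-1])
P=pts(a);z=P[...,2];k=(z>.15)&(z<.157)&(abs(P[...,0]-.452)<.03)&(abs(P[...,1]+.314)<.03);print('handle top',P[k].mean(0).round(4),k.sum())
```

```text
30.8667 [-0.5868231   0.19905036 -0.75342649] [0.54490627 0.00693801 0.43814052] [ 0.009  0.022 -0.01   0.069 -0.008 -0.018  0.007]
top 0 nan
side 24 -0.444
handle top [ 0.45   -0.3142  0.1524] 100
  return _methods._mean(a, axis=axis, dtype=dtype,
  ret = ret.dtype.type(ret / rcount)
```

View pics/e20.png

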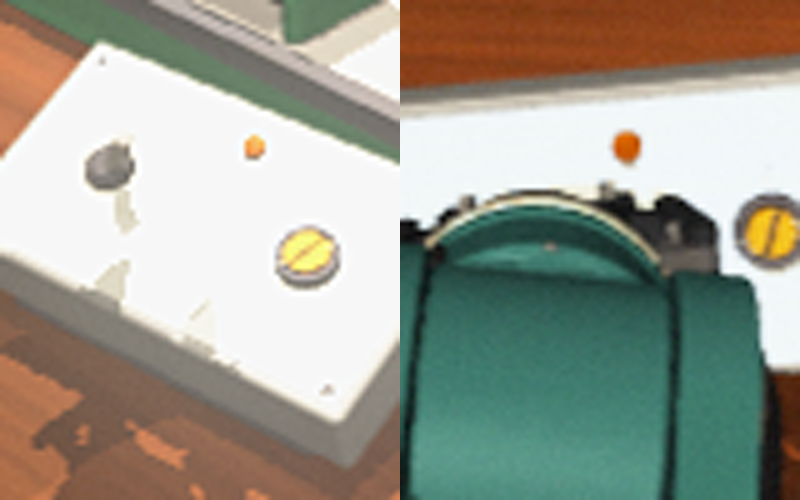

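View pics/e20t.png

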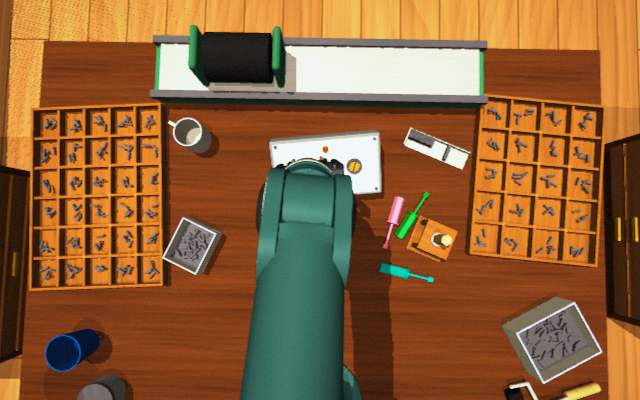

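```bash
python3 -c "
from plan import *
print(manip.job_done())"
```

```text
the job is handed in; nothing more can be done
None
```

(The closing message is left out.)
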